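# Load the evidence photo tray and run it home under the hood

## Robot

A 6-joint arm with a two-finger parallel gripper is mounted at the origin on the work surface. World frame = base frame: x ahead of the robot, y to its left, z up, the work surface at z = 0. Lengths are in mm, angles in rad, forces in N, time in s.
With the tool pointing down it reaches from about 400 to 925 mm from the base axis. Payload 12.5 kg.
Tool frame: the origin (TCP) lies at the centre of the arm's flange, where the gripper is bolted on; the fingertips stand 190 mm ahead of it and the grasp point (between the pads) lies 171 mm ahead of it; z points along the fingers, y is the line along which they close (so a half turn about z gives the same grasp; the last joint's range is limited). The gripper opens to 95 mm and grips with 3 to 60 N. Pads are 20 mm wide; open, the fingers measure 119 mm over their backs; the gripper's body (75 mm by 180 mm) begins 59 mm behind the grasp point.
Start: joints at [-1.269, 0.491, 1.559, -0, 1.092, -0.106], TCP at [247.888, -573.739, 404.761] pointing down, gripper open.
Joint ranges: [-3.1, 3.1], [-0.84, 2.19], [0.05, 2.79], [-1.13, 4.28], [0.06, 2.93], [-2.69, 2.69]. Speed limits (rad/s): [2.22, 2.22, 2.79, 3.14, 3.14, 3.14].

## Interface

Orientations are given as [roll, pitch, yaw] about the fixed x, y, z axes, in that order (R = Rz(yaw) Ry(pitch) Rx(roll)).
In Python, from cell import env, read_camera, search_frame, cut_out gives the robot as it stands. The module is installed in compiled form; this text tells all that it offers.
- The arm moves only by the tool move_arm, never from a script. Its argument "commands" is a list of rows, each a list of 3 entries, a list of its own where there are three numbers: the shift along the world's x, y, z normalised to -1 to 1, where 1 is 0.03 m, then the turn about the world's z normalised to -1 to 1, where 1 is 0.08 rad, then the opening, from -1 (shut) to 1 (fully open), so that 0 is half open. A call has 1 to 20 rows; each row shifts and turns the commanded pose from where the row before left it; what a row does not reach is not made up. A row lasts 1/12 s, in which the tool goes at most 41.7 mm and 7.16 degrees, less where a joint would pass 70% of its speed; a pose out of reach is approached as far as the arm can. A call with a number of a shift or a turn outside -1 to 1 is refused whole. A call with a gripper value outside its range is refused whole. The fingers move at their own pace and stop on an object; the grip force is fixed at half the most. Time passes only in rows, so rows that do not move let the fingers close. It gives the time, the measured TCP pose, the force, the opening and the grip force at its end, in the units of the state.
- env.state(): the state, without advancing time (a new reading comes with each control period).
- read_camera(name): name is "side" or "top"; returns a dict with "image" (384x512x3 uint8, red, green, blue), "fx", "fy", "cx", "cy" (pixels), "rvec" (rotation vector, rad) and "tvec" (3), from world to camera coordinates, as OpenCV has them. Camera axes: x right, y down, z forward; pixel columns grow to the right and rows downward; lengths in mm; the calibration is good to about 2 mm. A picture is of the moment at which its call begins. There is no depth.
- env.job_done(): hands the job in; it is judged then, once.
Trained networks look in a picture, given as the dict that the camera call returned (one of the last four; its "shot" number tells which), for a name from the list of things; names that differ only in an ending like _2 or _b are one class to them, and where a whole thing is asked for, a point or a joint stands for the part that bears it (a point fixed in the world has none). Each returns a list of dicts, best first, with "confidence" (0 to 1); they miss things now and then, are a little off and sometimes report something else, mostly with a low value. They report only what shows in the picture. A call takes as long as a camera call.
- search_frame(thing, picture): "at" ([column, row] in pixels, amid what is visible of it).
- cut_out(thing, picture): "region" (384x512 bool, what is visible of it) and "at" ([column, row] in pixels, amid what is visible of it).
The state is a dict: "t": time; "joints": joint angles; "qvel": joint speeds; "tau": joint torques, N m; "eef_pos": TCP position; "tcp_rot": TCP orientation; "ft_force": force on the tool from outside, world axes, zero at the start; "moment": the same for the moment, N m; "opening": opening from 0.0 (shut) to 1.0 (fully open); "grip_force": force on a finger pad.
Only numpy, scipy, OpenCV 4.12 (cv2) and the standard library are available. Lean on these libraries where they do the work, as an engineer would, in place of code of your own. Each camera call takes 0.05 s, during which the arm holds its last target. There are 200 camera calls.

## Task

Photograph the seized exhibits: with the tray parked, stand each exhibit that is on the table upright in its own tray pocket, working in number order (one dot: tall bottle, two: small bottle, three: tall round tin, four: flat round tin, five: square tin; a missing exhibit's pocket stays empty). Then push the tray out of its stiff parking catch and along the rail into the white hood until it rests against the end stop hidden inside, without ramming the stop or upsetting the exhibits, and press the shutter button on the hood's roof. Finally draw the tray back out until it is parked behind its catch again, every exhibit still standing in its pocket, leaving the scissors, the cutter and the stapler where they lie.

Things in the scene. Friction and masses are not known exactly. Their poses are not given: they have to be found in the camera images.
- bottle_tall: yellow bottle with red screw cap, 115 mm tall, about 130 g; body 44 mm across up to height 82 mm, then a neck and a cap 27 mm across; origin at the centre of its underside, z up
- bottle_small: yellow bottle with red screw cap, 80 mm tall, about 70 g; body 40 mm across up to height 50 mm, then a neck and a cap 27 mm across; origin at the centre of its underside, z up
- tin_tall: green round tin, 46 mm across, 60 mm tall, about 110 g; origin at the centre of its underside, z up
- tin_flat: green round tin, 46 mm across, 36 mm tall, about 70 g; origin at the centre of its underside, z up
- tin_square: green square tin, 40 x 40 mm, 36 mm tall, about 70 g; origin at the centre of its underside, z up, x and y along its sides; it fits a pocket only with its sides roughly parallel to the pocket's
- pocket1 (a point): centre of the floor of tray pocket 1 (one dot on the tray's flange beside it), which takes the tall bottle; the pocket nearest the hood. Pockets are square, 52 x 52 mm inside, walls 12 mm high and 5 mm thick, in one row along the rail at 57 mm pitch, floor 36 mm above the table. Axes move with the tray: y along the rail towards the hood, x across it, z up
- pocket2 (a point): centre of the floor of tray pocket 2 (two dots on the tray's flange beside it), which takes the small bottle; next along the row. Pockets are square, 52 x 52 mm inside, walls 12 mm high and 5 mm thick, in one row along the rail at 57 mm pitch, floor 36 mm above the table. Axes move with the tray: y along the rail towards the hood, x across it, z up
- pocket3 (a point): centre of the floor of tray pocket 3 (three dots on the tray's flange beside it), which takes the tall round tin; next along the row. Pockets are square, 52 x 52 mm inside, walls 12 mm high and 5 mm thick, in one row along the rail at 57 mm pitch, floor 36 mm above the table. Axes move with the tray: y along the rail towards the hood, x across it, z up
- pocket4 (a point): centre of the floor of tray pocket 4 (four dots on the tray's flange beside it), which takes the flat round tin; next along the row. Pockets are square, 52 x 52 mm inside, walls 12 mm high and 5 mm thick, in one row along the rail at 57 mm pitch, floor 36 mm above the table. Axes move with the tray: y along the rail towards the hood, x across it, z up
- pocket5 (a point): centre of the floor of tray pocket 5 (five dots on the tray's flange beside it), which takes the square tin; the pocket nearest the push tab. Pockets are square, 52 x 52 mm inside, walls 12 mm high and 5 mm thick, in one row along the rail at 57 mm pitch, floor 36 mm above the table. Axes move with the tray: y along the rail towards the hood, x across it, z up
- push_tab (a point): middle of the top edge of the tray's upright aluminium push tab at its tail end: a plate 12 mm thick along the rail, 56 mm wide across it, top 114 mm above the table; it stands 78 mm tall on the flat tail plate, which reaches 20 mm behind it and runs 84 mm to the pockets. y along the rail towards the hood; push the -y face. With the tray home at least 80 mm remain between tab and hood
- tray_nose (a point): middle of the tray's leading face (hood end), y along the rail towards the hood
- carriage (a joint): travel of the tray along its rail, m: 0 to 0.009 parked, growing towards the hood. A stiff sprung catch some 8 to 27 mm into the travel holds it: getting past takes 10 to 16 N either way (differs between starts); beyond it the tray runs with 2 to 4 N of drag and stays where it is left. The end stop comes between 0.26 and 0.31
- stop: adjustable end stop with a rubber face inside the hood, not visible from outside; origin at the middle of the face that the tray's nose meets, y along the rail (pointing away from the tray); its setting along the rail differs from start to start
- shutter (a joint): travel of the shutter button, m: 0 up, 0.006 fully down (5 N); it springs back; counts as pressed from 0.004
- shutter_top (a point): centre of the top of the round shutter button, 28 mm across, on the hood's flat roof 50 mm in from the hood's mouth; the roof is 200 mm above the table, the button's top 22 mm above the roof when up; pressed straight down. A black camera 72 mm high stands on the roof, its near side 140 mm further along the rail
- station: photo station: low grey base plate 110 x 760 mm and 12 mm thick with the rail, and the white hood (190 mm wide, 330 mm along the rail, 200 mm high, mouth open to the tray); fixed; origin on the rail's centre line at table height under the middle of the pocket row of a tray at travel 0; y along the rail towards the hood (mouth at y = 165 mm), x across it
- scissors: black-handled scissors lying flat, 175 mm long, 10 mm thick; origin near the middle, x towards the blades; not to be disturbed
- cutter: yellow utility knife lying flat, 150 mm long, 28 mm wide, 19 mm high; origin at the middle of its underside, x along it; not to be disturbed
- stapler: dark desk stapler, 170 x 55 mm, 50 mm high; origin at the middle of its underside, x along it; not to be disturbed

How it is judged (in metres and radians):
On the way, in this order (a step that is already met when the one before it is completed fails the run):
1. the tall bottle stands in the pocket with one dot, let go, the tray still parked (horizontal distance between bottle_tall and pocket1 below 0.009 m and z of bottle_tall in the frame of pocket1 between -0.004 and 0.004 m and angle between bottle_tall's own z axis and vertical below 0.1 rad and contact force between the fingers and bottle_tall below 0.3 N and linear speed of bottle_tall below 0.03 m/s and y of bottle_tall in the frame of station below 0.134 m), for 0.2 s.
2. the small bottle stands in the pocket with two dots, let go, the tray still parked (horizontal distance between bottle_small and pocket2 below 0.009 m and z of bottle_small in the frame of pocket2 between -0.004 and 0.004 m and angle between bottle_small's own z axis and vertical below 0.1 rad and contact force between the fingers and bottle_small below 0.3 N and linear speed of bottle_small below 0.03 m/s and y of bottle_small in the frame of station below 0.077 m), for 0.2 s.
3. the tall round tin stands in the pocket with three dots, let go, the tray still parked (horizontal distance between tin_tall and pocket3 below 0.009 m and z of tin_tall in the frame of pocket3 between -0.004 and 0.004 m and angle between tin_tall's own z axis and vertical below 0.1 rad and contact force between the fingers and tin_tall below 0.3 N and linear speed of tin_tall below 0.03 m/s and y of tin_tall in the frame of station below 0.02 m), for 0.2 s.
4. the flat round tin stands in the pocket with four dots, let go, the tray still parked (horizontal distance between tin_flat and pocket4 below 0.009 m and z of tin_flat in the frame of pocket4 between -0.004 and 0.004 m and angle between tin_flat's own z axis and vertical below 0.1 rad and contact force between the fingers and tin_flat below 0.3 N and linear speed of tin_flat below 0.03 m/s and y of tin_flat in the frame of station below -0.037 m), for 0.2 s.
5. the square tin stands in the pocket with five dots, let go, the tray still parked (horizontal distance between tin_square and pocket5 below 0.009 m and z of tin_square in the frame of pocket5 between -0.004 and 0.004 m and angle between tin_square's own z axis and vertical below 0.1 rad and contact force between the fingers and tin_square below 0.3 N and linear speed of tin_square below 0.03 m/s and y of tin_square in the frame of station below -0.094 m), for 0.2 s.
6. the tray, with its exhibits standing in their pockets, is out of the catch and rests against the end stop (y of tray_nose in the frame of stop above -0.003 m and value of joint carriage above 0.2 m and horizontal distance between bottle_tall and pocket1 below 0.009 m and z of bottle_tall in the frame of pocket1 between -0.004 and 0.004 m and angle between each of bottle_tall, bottle_small, tin_tall, tin_flat, tin_square's own z axis and vertical below 0.1 rad and horizontal distance between bottle_small and pocket2 below 0.009 m and z of bottle_small in the frame of pocket2 between -0.004 and 0.004 m and horizontal distance between tin_tall and pocket3 below 0.009 m and z of tin_tall in the frame of pocket3 between -0.004 and 0.004 m and horizontal distance between tin_flat and pocket4 below 0.009 m and z of tin_flat in the frame of pocket4 between -0.004 and 0.004 m and horizontal distance between tin_square and pocket5 below 0.009 m and z of tin_square in the frame of pocket5 between -0.004 and 0.004 m), for 0.3 s.
7. the shutter button is pressed down with the tray home (y of tray_nose in the frame of stop above -0.003 m and value of joint shutter above 0.004 m), for 0.05 s.
At the end, for the whole second after the job is handed in: every exhibit present stands upright (within 6 degrees) on the floor of its own pocket (within 9 mm of its centre), the tray is parked again behind its catch (travel under 10 mm) and at rest (horizontal distance between bottle_tall and pocket1 below 0.009 m and z of bottle_tall in the frame of pocket1 between -0.004 and 0.004 m and angle between each of bottle_tall, bottle_small, tin_tall, tin_flat, tin_square's own z axis and vertical below 0.1 rad and horizontal distance between bottle_small and pocket2 below 0.009 m and z of bottle_small in the frame of pocket2 between -0.004 and 0.004 m and horizontal distance between tin_tall and pocket3 below 0.009 m and z of tin_tall in the frame of pocket3 between -0.004 and 0.004 m and horizontal distance between tin_flat and pocket4 below 0.009 m and z of tin_flat in the frame of pocket4 between -0.004 and 0.004 m and horizontal distance between tin_square and pocket5 below 0.009 m and z of tin_square in the frame of pocket5 between -0.004 and 0.004 m and value of joint carriage below 0.01 m and velocity of joint carriage between -0.01 and 0.01 m/s); the robot touches nothing.
It fails at once if the tray is rammed against the end stop (more than 60 N) (contact force between carriage and stop above 60 N).
It fails at once if the scissors is disturbed (moved more than 30 mm) (distance of scissors from where it was at the start of the episode above 0.03 m).
It fails at once if the cutter is disturbed (moved more than 30 mm) (distance of cutter from where it was at the start of the episode above 0.03 m).
It fails at once if the stapler is disturbed (moved more than 30 mm) (distance of stapler from where it was at the start of the episode above 0.03 m).
Of bottle_tall, bottle_small, tin_tall, tin_flat, tin_square only 3 to 5 are there at a start; the rules pass over those that are not, and their reading is None.
At some moment in a run one of tin_flat, tin_square may be knocked a few centimetres aside while the robot is not near it.
It also fails if it takes over 210 s, if anything falls off the work surface, if the arm or the gripper's body presses on something with over 40 N, if the wrist force passes 120 N, or if a joint passes its speed limit or range.

## Working session

There is one attempt and no reset: what is moved stays moved. The work goes in short steps, Python scripts to look and compute and a tool call to move; the robot and the scene stay as the last step left them, time stands still between calls to the robot, and variables do not carry over. Pictures are saved under pics/ and viewed, at most 14 in all, crops included, and the job is handed in when it is done.

Besides the shell and the picture viewer there is one more tool, called after "Emit:" as name(argument=value, ...), one argument or row to a line, values as JSON. move_arm: Moves the arm, as the interface text tells. Its arguments: {"type":"object","properties":{"commands":{"type":"array","items":{"type":"array"}}},"required":["commands"]}

```bash
mkdir -p pics
cat > h.py <<'E'
import numpy as np, cv2
from cell import env, read_camera, search_frame, cut_out
def ray(p,uv):
    K=np.array([[p['fx'],0,p['cx']],[0,p['fy'],p['cy']],[0,0,1.]])
    R=cv2.Rodrigues(np.array(p['rvec'],float))[0]; t=np.array(p['tvec'],float).ravel()
    d=R.T@np.linalg.solve(K,np.array([uv[0],uv[1],1.])); return -R.T@t,d
def atz(p,uv,z):
    c,d=ray(p,uv); return (c+d*(z-c[2])/d[2]).round(1)
def proj(p,X):
    K=np.array([[p['fx'],0,p['cx']],[0,p['fy'],p['cy']],[0,0,1.]])
    return cv2.projectPoints(np.array(X,float).reshape(-1,1,3),np.array(p['rvec'],float),np.array(p['tvec'],float),K,None)[0].reshape(-1,2).round(1)
def save(p,n,f=1,box=None):
    im=p['image'][:,:,::-1]
    if box: im=im[box[1]:box[3],box[0]:box[2]]
    cv2.imwrite('pics/'+n,cv2.resize(im,None,fx=f,fy=f,interpolation=cv2.INTER_CUBIC))
E
python3 - <<'E'
from h import *
for n in('top','side'):
    p=read_camera(n); save(p,n+'0.png',1.5)
    print(n,ray(p,(p['cx'],p['cy'])))
    for th in['bottle_tall','bottle_small','tin_tall','tin_flat','tin_square','pocket1','pocket5','push_tab','shutter_top','scissors','cutter','stapler']:
        print(th,[(np.round(r['at'],1).tolist(),round(r['confidence'],2),atz(p,r['at'],0).tolist()) for r in search_frame(th,p)[:3]])
print(env.state())
E
```

```text
top (array([ 310.98601904,  -28.23311299, 1735.22192967]), array([ 0.18198161,  0.00292684, -0.98329758]))
bottle_tall [([239.4, 242.2], 0.69, [461.3, 24.7, 0.0]), ([293.4, 243.9], 0.31, [455.8, -162.9, 0.0])]
bottle_small [([351.0, 249.3], 0.61, [437.6, -362.2, 0.0]), ([272.2, 201.8], 0.29, [603.9, -90.0, 0.0])]
tin_tall [([297.6, 247.8], 0.51, [442.4, -177.3, 0.0]), ([270.3, 200.8], 0.17, [607.5, -83.3, 0.0])]
tin_flat [([272.1, 249.9], 0.65, [434.9, -88.8, 0.0])]
tin_square [([321.7, 247.3], 0.66, [444.3, -260.9, 0.0])]
pocket1 [([273.8, 200.6], 0.92, [608.2, -95.6, 0.0])]
pocket5 [([273.8, 200.6], 0.92, [608.2, -95.6, 0.0])]
push_tab [([272.5, 200.8], 0.8, [607.5, -91.0, 0.0])]
shutter_top [([192.3, 193.2], 0.46, [634.3, 192.7, 0.0])]
scissors [([296.6, 156.4], 0.65, [769.2, -178.2, 0.0])]
cutter [([249.6, 161.1], 0.68, [751.6, -9.7, 0.0])]
stapler [([379.1, 230.2], 0.64, [504.1, -462.4, 0.0])]
side (array([  44.14275414,  671.43338241, 1057.91362025]), array([ 0.43594642, -0.53314665, -0.72505542]))
bottle_tall [([302.9, 247.7], 0.87, [454.5, -10.3, 0.0])]
bottle_small [([380.5,
[... 904 characters left out ...]
05.2, 0.0])]
{'t': 1.3, 'joints': array([-1.26859858e+00,  4.90918073e-01,  1.55889566e+00, -5.28555123e-06,
        1.09173811e+00, -1.05579742e-01]), 'qvel': array([ 6.47786486e-05, -2.29704052e-04,  3.96216103e-04,  1.10278198e-03,
        1.04431500e-03, -5.88005297e-04]), 'tau': array([ 4.87465186e-04, -6.12468266e+01, -2.58423150e+01,  6.94254530e-02,
        4.47882980e-02, -2.97270935e-05]), 'eef_pos': array([ 247.88895242, -573.74069004,  404.75120561]), 'tcp_rot': array([3.14155256e+00, 8.96556572e-06, 4.07779923e-01]), 'ft_force': array([0.31513099, 0.71720017, 0.43292488]), 'moment': array([-0.03386898,  0.02104125,  0.04835365]), 'grip_force': 0.0, 'opening': 1.0023877097129865}
```

View pics/top0.png

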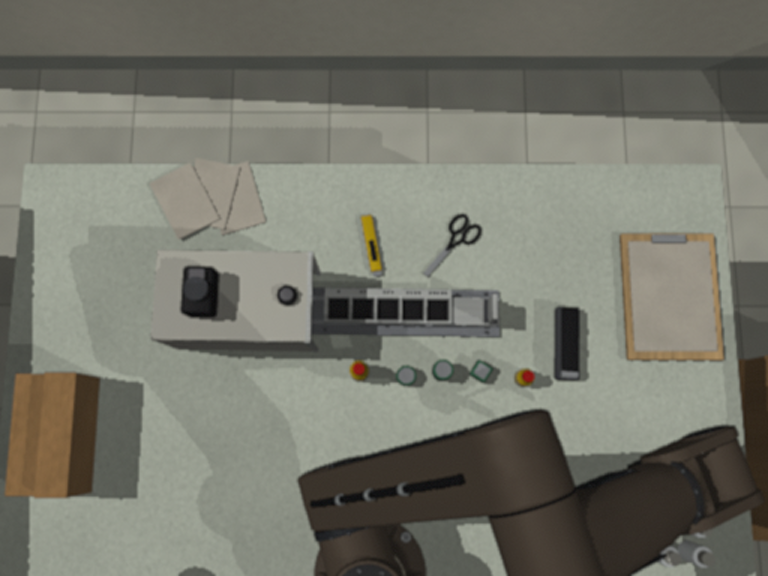

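View pics/side0.png

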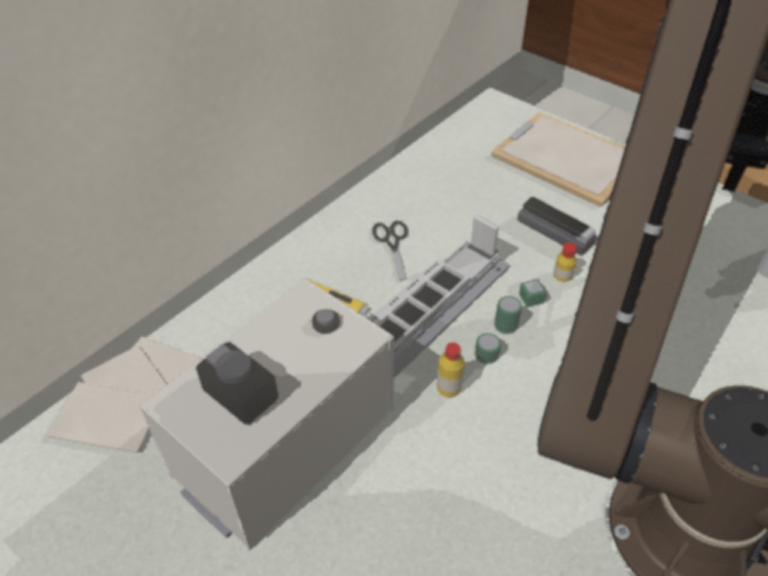

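The top view shows all five exhibits in a row below the tray, from left to right: tall bottle (360,370), flat tin (406,376), tall tin (443,369), square tin (482,371) and small bottle (525,377). The pockets run from (338,308) to (438,308), with pocket 1 next to the hood. The rail lies along world y. Next I'll localise everything using model silhouettes.

```bash
cat >> h.py <<'E'
from scipy.optimize import least_squares
def cyl(r,z0,z1,n=24):
    a=np.arange(n)*2*np.pi/n; c=np.c_[r*np.cos(a),r*np.sin(a)]
    return np.vstack([np.c_[c,np.full(n,z0)],np.c_[c,np.full(n,z1)]])
def sq(z1):
    return np.array([[x,y,z] for z in(0,z1) for x in(-20,20) for y in(-20,20)],float)
M={'bottle_tall':[cyl(22,0,82),cyl(13.5,82,115)],'bottle_small':[cyl(20,0,50),cyl(13.5,50,80)],'tin_tall':[cyl(23,0,60)],'tin_flat':[cyl(23,0,36)],'tin_square':[sq(36)]}
def sil(p,th,x,y,z=0):
    m=np.zeros((384*4,512*4),np.uint8)
    for part in M[th]:
        q=proj(p,part+[x,y,z]); h=cv2.convexHull(((q+.5)*4).astype(np.int32)); cv2.fillConvexPoly(m,h,1)
    yy,xx=np.nonzero(m); return np.array([xx.mean()/4-.5+.125,yy.mean()/4-.5+.125]),len(xx)/16
def locate(p,th,z=0,guess=None):
    out=[]
    for r in cut_out(th,p)[:3]:
        yy,xx=np.nonzero(r['region']); c=np.array([xx.mean(),yy.mean()])
        g=atz(p,c,z+20)[:2] 
        for _ in range(4):
            s,n=sil(p,th,g[0],g[1],z); g=g+atz(p,c,z+20)[:2]-atz(p,s,z+20)[:2]
        out.append((g.round(1).tolist(),round(r['confidence'],2),len(xx),round(n)))
    return out
E
python3 - <<'E'
from h import *
for n in('top','side'):
    p=read_camera(n)
    for th in M: print(n,th,locate(p,th))
    for th in('push_tab','shutter_top'):
        for r in cut_out(th,p)[:2]:
            yy,xx=np.nonzero(r['region']);print(th,r['confidence'],xx.min(),xx.max(),yy.min(),yy.max(),len(xx),r['at'])
    if n=='top': save(p,'crop.png',5,(190,185,345,262))
    else: save(p,'crops.png',4.5,(195,130,365,260))
E
```

```text
top bottle_tall [([588.7, -87.9], 0.65, 2501, 181), ([442.5, 23.1], 0.46, 158, 163)]
top bottle_small [([430.1, -350.4], 0.71, 122, 148)]
top tin_tall [([444.9, -164.9], 0.52, 157, 176)]
top tin_flat [([592.1, -88.6], 0.72, 2542, 162), ([434.5, -82.1], 0.42, 158, 157)]
top tin_square [([444.7, -253.5], 0.52, 133, 170), ([444.5, 24.3], 0.45, 142, 156)]
push_tab 0.68 216 332 192 216 2518 [270.9, 203.1]
side bottle_tall [([442.6, 26.2], 0.88, 521, 571)]
side bottle_small [([428.5, -347.2], 0.65, 280, 320)]
side tin_tall [([443.8, -163.0], 0.78, 344, 398), ([696.4, 3.5], 0.59, 156, 380), ([593.9, -141.2], 0.56, 2434, 365)]
side tin_flat [([433.8, -80.0], 0.57, 313, 318), ([712.6, 54.0], 0.33, 99, 296)]
side tin_square [([443.5, -251.9], 0.8, 243, 293)]
push_tab 0.63 248 270 147 185 277 [263.1, 159.4]
push_tab 0.62 247 331 144 232 2405 [290.7, 190.1]
```

View pics/crop.png

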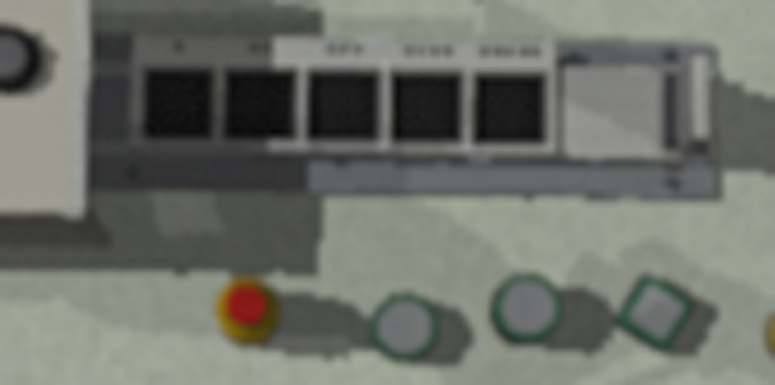

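View pics/crops.png

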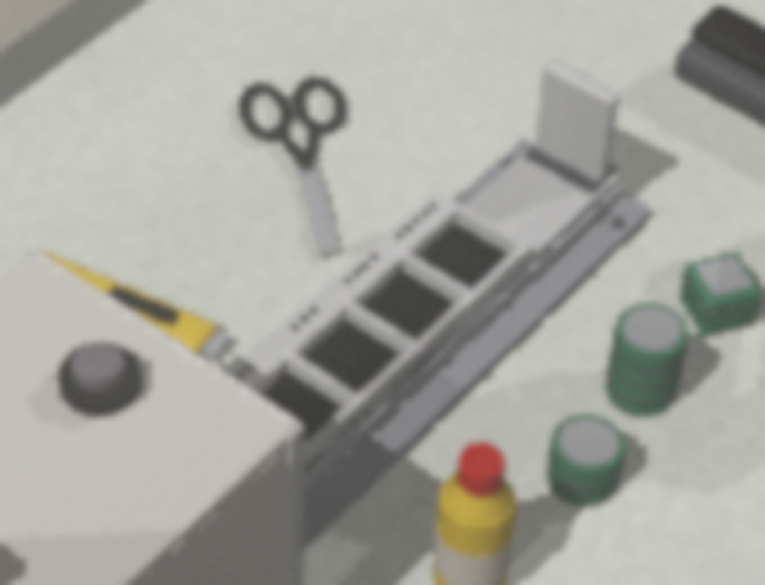

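The crops show the pockets' dark interiors clearly: pocket 1 is at crop (178,103) and pocket 5 at (510,108). The square tin is turned by about 30°. Next I'll fit the pocket row.

```bash
cat >> h.py <<'E'
def pockets(p):
    im=cv2.resize(p['image'],None,fx=4,fy=4,interpolation=cv2.INTER_CUBIC).max(2)
    m=np.zeros_like(im); m[188*4:222*4,215*4:305*4]=(im[188*4:222*4,215*4:305*4]<62)
    n,l,s,c=cv2.connectedComponentsWithStats(m)
    return [(s[i].tolist(),atz(p,(c[i]+.5)/4-.5,48).tolist()) for i in range(1,n) if s[i][4]>1200]
E
python3 - <<'E'
from h import *
p=read_camera('top')
for a in pockets(p): print(a)
print('tab top', atz(p,(190+700/5-.4,185+86/5-.4),114), 'button',atz(p,(190+10/5,185+60/5),222),'mouth edge',atz(p,(190+88/5,185+120/5),200))
# square tin yaw: top face greyish corners
r=cut_out('tin_square',p)[0]['region'].astype(np.uint8)
c=cv2.findContours(r,0,1)[0][0].reshape(-1,2)
w=np.array([atz(p,u,36)[:2] for u in c],np.float32); print(cv2.minAreaRect(w))
s=read_camera('side')
print('tab side: top mid',atz(s,(195+585/4.5,130+85/4.5),114),'btn',atz(s,(195+100/4.5,130+365/4.5),222))
for q in((195+460/4.5,130+250/4.5),(195+405/4.5,130+300/4.5),(195+348/4.5,130+353/4.5)): print(atz(s,q,48))
E
```

```text
([872, 794, 61, 60, 3447], [582.4, 72.6, 48.0])
([936, 795, 60, 60, 3205], [582.3, 18.7, 48.0])
([1006, 798, 56, 54, 2884], [582.1, -39.9, 48.0])
([1074, 799, 54, 54, 2834], [581.0, -96.8, 48.0])
([1140, 801, 54, 53, 2789], [580.3, -153.5, 48.0])
([860, 859, 154, 29, 3843], [539.1, 49.1, 48.0])
tab top [ 585. -275.  114.] button [581. 165. 222.] mouth edge [547.1 118.3 200. ]
((443.6783142089844, -251.11724853515625), (39.16986846923828, 40.992393493652344), 55.78434753417969)
tab side: top mid [ 572.7 -268.9  114. ] btn [580.8 174.5 222. ]
[ 581. -150.   48.]
[581.5 -92.3  48. ]
[581.3 -34.3  48. ]
```

Emit:
move_arm(
  commands=[
    [[0.8,1,0],0.73,1],
    [[0.8,1,0],0.73,1],
    [[0.8,1,0],0.73,1],
    [[0.8,1,0],0.73,1],
    [[0.8,1,0],0.73,1],
    [[0.8,1,0],0.73,1],
    [[0.8,1,0],0.73,1],
    [[0.8,1,0],0.73,1],
    [[0,1,0],0.73,1],
    [[0,1,0],0.73,1],
    [[0,1,0],0.73,1],
    [[0,1,0],0.73,1],
    [[0,1,0],0.73,1],
    [[0,1,0],0.73,1],
    [[0,1,0],0.73,1],
    [[0,1,0],0.73,1],
    [[0,1,0],0.73,1],
    [[0,1,0],0.73,1],
    [[0,1,0],0.73,1],
    [[0,1,0],0.67,1],
  ],
)

```text
t: 3.92
eef_pos: [439.6, 27.7, 405.0]
tcp_rot: [3.141, 0.0, 1.574]
ft_force: [0.9, 0.3, 0.4]
opening: 0.999
grip_force: 0.0
```

Emit:
move_arm(
  commands=[
    [[0.09,-0.05,-0.6],0,1],
    [[0,0,-1],0,1],
    [[0,0,-1],0,1],
    [[0,0,-1],0,1],
    [[0,0,-1],0,1],
    [[0,0,-1],0,1],
    [[0,0,-0.53],0,1],
    [[0,0,0],0,1],
    [[0,0,0],0,1],
  ],
)

```text
t: 4.67
eef_pos: [442.7, 24.7, 220.7]
tcp_rot: [-3.14, -0.0, 1.571]
ft_force: [-0.1, -0.4, 0.9]
opening: 1.001
grip_force: 0.0
```

Run:
```python
from h import *
s=read_camera('side'); save(s,'g1.png',4,(230,160,400,300))
print(locate(s,'bottle_tall'),env.state()['eef_pos'])
```

```text
[([437.4, 35.1], 0.63, 416, 572), ([596.8, -14.2], 0.47, 606, 520)] [442.88654811  24.73537082 221.8814569 ]
```

View pics/g1.png

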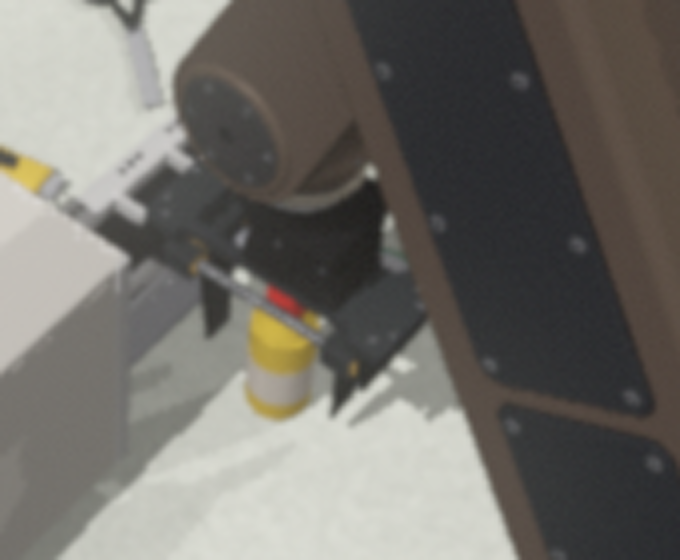

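Emit:
move_arm(
  commands=[
    [[0,0,0],0,-1],
    [[0,0,0],0,-1],
    [[0,0,0],0,-1],
    [[0,0,0],0,-1],
    [[0,0,0],0,-1],
    [[0,0,0],0,-1],
    [[0,0,0],0,-1],
    [[0,0,0.5],0,-1],
    [[0,0,0.7],0,-1],
    [[0,0,0.7],0,-1],
    [[0,0,0.7],0,-1],
    [[0,0,0.4],0,-1],
    [[0,0,0],0,-1],
  ],
)

```text
t: 5.85
eef_pos: [442.7, 24.8, 312.8]
tcp_rot: [3.138, 0.0, 1.571]
ft_force: [-0.2, -0.1, -0.5]
opening: 0.459
grip_force: 30.0
```

Run:
```python
from h import *
s=read_camera('side'); print(locate(s,'bottle_tall',90))
t=read_camera('top'); print(locate(t,'bottle_tall',90)); print(pockets(t))
```

```text
[([434.0, 48.0], 0.96, 473, 660)]
[([436.3, -155.8], 0.71, 196, 193)]
[([860, 795, 144, 93, 10321], [566.4, 44.1, 48.0]), ([1007, 798, 55, 53, 2795], [582.0, -39.7, 48.0]), ([1074, 799, 54, 54, 2742], [581.3, -97.0, 48.0]), ([1140, 801, 54, 52, 2771], [580.4, -153.6, 48.0])]
```

Emit:
move_arm(
  commands=[
    [[0.4,0.15,0],0,-1],
    [[0.6,0.2,0],0,-1],
    [[0.7,0.25,0],0,-1],
    [[0.7,0.25,0],0,-1],
    [[0.7,0.3,0],0,-1],
    [[0.7,0.26,0],0,-1],
    [[0.6,0.2,0],0,-1],
    [[0.24,0.1,0],0,-1],
    [[0,0,-0.6],0,-1],
    [[0,0,-0.6],0,-1],
    [[0,0,0],0,-1],
    [[0,0,0],0,-1],
  ],
)

```text
t: 7.05
eef_pos: [581.3, 75.9, 273.4]
tcp_rot: [-3.139, 0.0, 1.571]
ft_force: [-0.0, -1.0, -1.3]
opening: 0.457
grip_force: 30.0
```

Run:
```python
from h import *
s=read_camera('side'); print(locate(s,'bottle_tall',54));save(s,'g2.png',4,(200,110,390,250))
print(env.state()['eef_pos'], proj(s,[[582,76,36],[582,76,54]]))
```

```text
[]
[581.39729587  75.9036103  274.18450836] [[246.4 235. ]
 [246.2 230.8]]
```

View pics/g2.png

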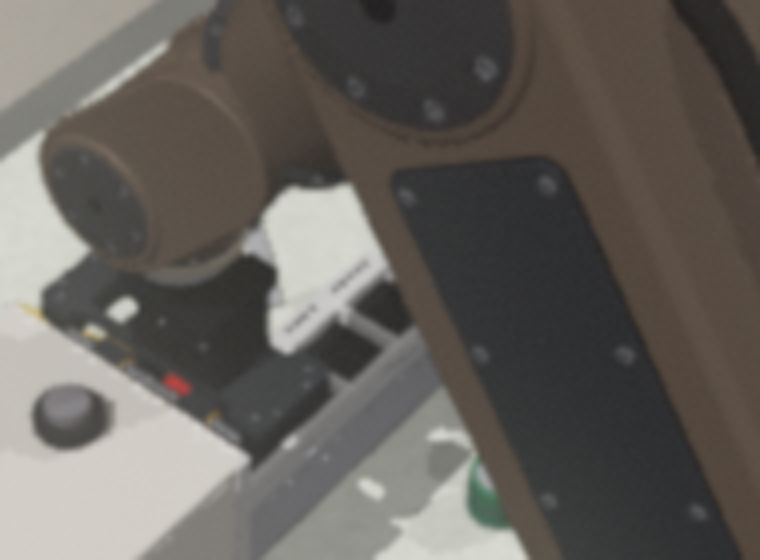

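Emit:
move_arm(
  commands=[
    [[0,0,-0.15],0,-1],
    [[0,0,-0.15],0,-1],
    [[0,0,-0.1],0,-1],
    [[0,0,-0.1],0,-1],
    [[0,0,0],0,-1],
    [[0,0,0],0,-1],
  ],
)

```text
t: 7.65
eef_pos: [581.5, 76.0, 263.1]
tcp_rot: [3.139, 0.0, 1.571]
ft_force: [-10.1, -0.6, 37.1]
opening: 0.46
grip_force: 30.0
```

Run:
```python
from h import *
s=env.state(); print(s['ft_force'],s['moment'],s['eef_pos'],s['tcp_rot'])
p=read_camera('top'); save(p,'t2.png',5,(190,180,345,262)); print(pockets(p))
```

```text
[-10.11614388  -0.55644527  37.0760448 ] [-0.13425645  2.09485241  0.14919741] [581.49066567  76.0235371  263.14133978] [3.13891736e+00 1.43365108e-04 1.57134264e+00]
[([860, 752, 138, 136, 13726], [580.5, 57.1, 48.0]), ([1005, 797, 59, 56, 3200], [581.7, -39.8, 48.0]), ([1073, 800, 57, 55, 3002], [579.9, -97.2, 48.0]), ([1138, 801, 59, 55, 3094], [579.1, -153.9, 48.0])]
```

Emit:
move_arm(
  commands=[
    [[0,0,0.2],0,-1],
    [[0,0,0.3],0,-1],
    [[0,0,0],0,-1],
    [[0,0,0],0,-1],
  ],
)

```text
t: 8.03
eef_pos: [581.8, 76.1, 275.0]
tcp_rot: [3.141, 0.0, 1.571]
ft_force: [0.6, -0.4, -1.5]
opening: 0.459
grip_force: 30.0
```

View pics/t2.png

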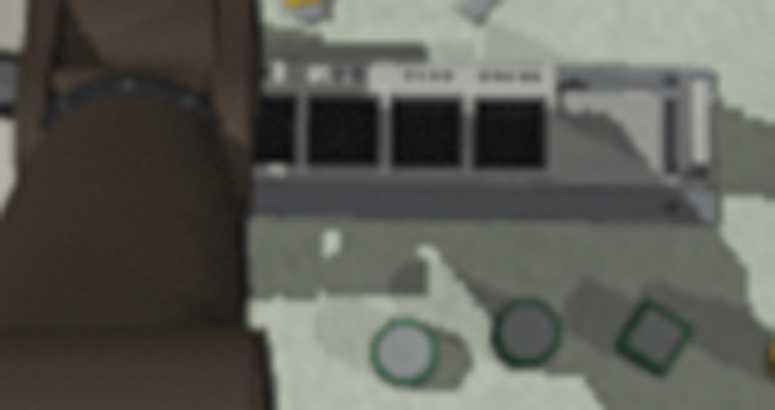

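The descent met 37 N about 5 mm above the expected floor height. The top view shows pockets 2–5 where I expected them, with the arm hiding pocket 1. I'll raise the bottle and see how it sits in the hand.

Emit:
move_arm(
  commands=[
    [[0,0,0.6],0,-1],
    [[0,0,0.7],0,-1],
    [[0,0,0.7],0,-1],
    [[0,0,0],0,-1],
    [[0,0,0],0,-1],
  ],
)

```text
t: 8.45
eef_pos: [581.7, 76.0, 334.9]
tcp_rot: [3.141, -0.0, 1.571]
ft_force: [-0.6, 0.4, -2.9]
opening: 0.457
grip_force: 30.0
```

Run:
```python
from h import *
s=read_camera('side');save(s,'g3.png',5,(200,130,350,250))
print(env.state()['eef_pos'], proj(s,[[582,76,0],[582,76,114],[560,76,114],[604,76,114],[582,76,229]]))
print(pockets(read_camera('top')))
```

```text
[581.58034889  76.05112779 333.99379416] [[246.6 243.2]
 [245.8 216.2]
 [252.4 220.4]
 [239.4 212. ]
 [244.9 185. ]]
[([860, 752, 138, 136, 13356], [581.9, 60.7, 48.0]), ([1005, 797, 60, 57, 3207], [581.5, -40.2, 48.0]), ([1072, 798, 58, 57, 3112], [580.7, -96.9, 48.0]), ([1138, 801, 59, 55, 3049], [579.0, -153.7, 48.0])]
```

View pics/g3.png

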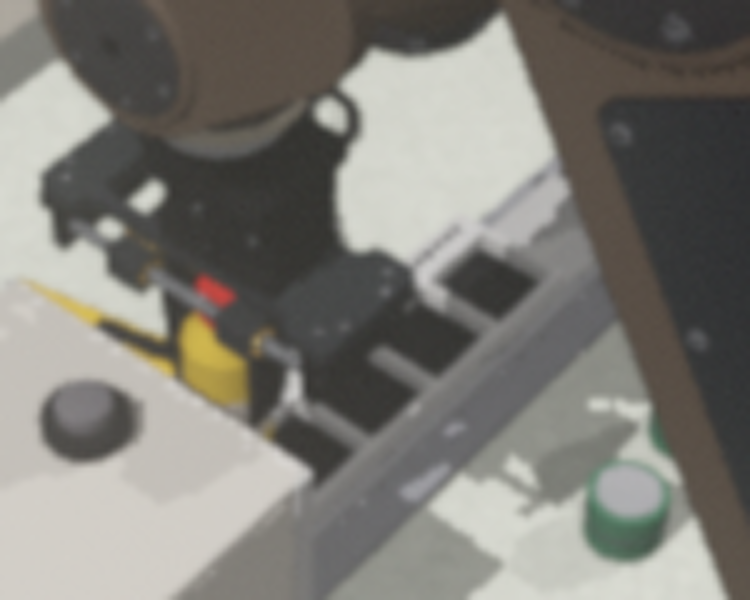

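Emit:
move_arm(
  commands=[
    [[-0.6,-0.2,0],0,-1],
    [[-0.9,-0.3,0],0,-1],
    [[-0.9,-0.35,0],0,-1],
    [[-0.9,-0.35,0],0,-1],
    [[-0.9,-0.35,0],0,-1],
    [[-0.44,-0.16,-0.5],0,-1],
    [[0,0,-1],0,-1],
    [[0,0,-1],0,-1],
    [[0,0,-0.6],0,-1],
    [[0,0,-0.1],0,-1],
    [[0,0,0],0,-1],
    [[0,0,0],0,-1],
  ],
)

```text
t: 9.55
eef_pos: [442.7, 24.8, 239.0]
tcp_rot: [-3.141, -0.0, 1.571]
ft_force: [0.3, -0.4, -0.6]
opening: 0.459
grip_force: 30.0
```

Run:
```python
from h import *
s=read_camera('side');save(s,'g4.png',5,(255,185,375,290))
print(env.state()['eef_pos'],env.state()['ft_force'],proj(s,[[442,24.7,10],[442,24.7,0]]))
```

```text
[442.78427284  24.78717989 239.45770668] [ 0.39651285 -0.0893357  -0.20751958] [[299.2 256.1]
 [298.9 258.3]]
```

View pics/g4.png

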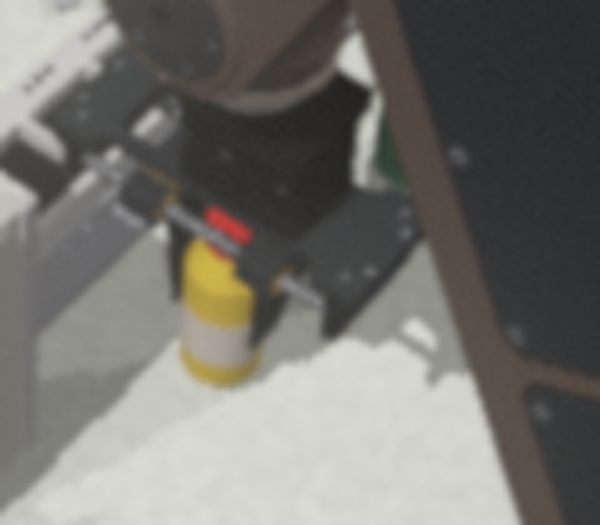

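Emit:
move_arm(
  commands=[
    [[0,0,-0.15],0,-1],
    [[0,0,-0.1],0,-1],
    [[0,0,0],0,-1],
    [[0,0,0],0,-1],
  ],
)

```text
t: 9.93
eef_pos: [442.6, 24.8, 231.5]
tcp_rot: [3.141, 0.0, 1.571]
ft_force: [-0.4, 0.4, -1.5]
opening: 0.461
grip_force: 30.0
```

Emit:
move_arm(
  commands=[
    [[0,0,-0.1],0,-1],
    [[0,0,0],0,-1],
    [[0,0,0],0,-1],
  ],
)

```text
t: 10.18
eef_pos: [442.6, 24.8, 228.3]
tcp_rot: [-3.141, -0.0, 1.571]
ft_force: [1.4, 0.1, -1.1]
opening: 0.461
grip_force: 30.0
```

Emit:
move_arm(
  commands=[
    [[0,0,-0.07],0,-1],
    [[0,0,0],0,-1],
    [[0,0,0],0,-1],
  ],
)

```text
t: 10.43
eef_pos: [442.5, 24.8, 226.8]
tcp_rot: [3.141, 0.0, 1.571]
ft_force: [-1.9, 0.2, 10.6]
opening: 0.461
grip_force: 30.0
```

The bottle touches the table at TCP 227, so it slid about 6 mm down in the grip. That means it had actually been on the pocket floor. I'll regrip slightly higher and place it, with the fingers' heights corrected.

Emit:
move_arm(
  commands=[
    [[0,0,0],0,0.3],
    [[0,0,0.1],0,0.3],
    [[0,0,0.12],0,0.3],
    [[0,0,0],0,0.3],
    [[0,0,0],0,-1],
    [[0,0,0],0,-1],
    [[0,0,0],0,-1],
    [[0,0,0],0,-1],
    [[0,0,0],0,-1],
    [[0,0,0.1],0,-1],
    [[0,0,0.4],0,-1],
    [[0,0,0.6],0,-1],
    [[0,0,0.7],0,-1],
    [[0,0,0.7],0,-1],
    [[0,0,0.5],0,-1],
    [[0,0,0],0,-1],
  ],
)

```text
t: 11.77
eef_pos: [442.8, 24.8, 325.3]
tcp_rot: [3.137, 0.0, 1.571]
ft_force: [0.3, -0.3, -0.8]
opening: 0.459
grip_force: 30.0
```

Emit:
move_arm(
  commands=[
    [[0.4,0.15,0],0,-1],
    [[0.6,0.2,0],0,-1],
    [[0.7,0.25,0],0,-1],
    [[0.7,0.25,0],0,-1],
    [[0.7,0.3,0],0,-1],
    [[0.7,0.26,0],0,-1],
    [[0.6,0.2,0],0,-1],
    [[0.26,0.1,0],0,-1],
    [[0,0,-0.6],0,-1],
    [[0,0,-0.6],0,-1],
    [[0,0,-0.3],0,-1],
    [[0,0,-0.1],0,-1],
    [[0,0,0],0,-1],
    [[0,0,0],0,-1],
  ],
)

```text
t: 12.93
eef_pos: [582.4, 76.0, 275.3]
tcp_rot: [3.141, -0.0, 1.571]
ft_force: [0.3, 0.1, -0.6]
opening: 0.46
grip_force: 30.0
```

Emit:
move_arm(
  commands=[
    [[0,0,-0.1],0,-1],
    [[0,0,-0.05],0,-1],
    [[0,0,-0.03],0,-1],
    [[0,0,0],0,-1],
    [[0,0,0],0,-1],
  ],
)

```text
t: 13.35
eef_pos: [582.4, 76.1, 269.6]
tcp_rot: [3.141, 0.0, 1.571]
ft_force: [-0.6, -0.3, -0.4]
opening: 0.461
grip_force: 30.0
```

Emit:
move_arm(
  commands=[
    [[0,0,-0.04],0,-1],
    [[0,0,0],0,-1],
    [[0,0,0],0,0],
    [[0,0,0],0,0.5],
    [[0,0,0],0,0.5],
    [[0,0,0],0,0.5],
    [[0,0,0.3],0,0.5],
    [[0,0,0.8],0,0.5],
    [[0,0,1],0,0.5],
    [[0,0,1],0,0.5],
    [[0,0,0.5],0,1],
  ],
)

```text
t: 14.27
eef_pos: [582.5, 76.1, 380.3]
tcp_rot: [3.137, -0.0, 1.571]
ft_force: [-0.2, 0.4, 0.2]
opening: 0.777
grip_force: 0.0
```

Run:
```python
from h import *
s=read_camera('side'); print('tall',locate(s,'bottle_tall',36))
print('small',locate(s,'bottle_small'))
```

```text
tall [([611.1, 39.2], 0.68, 103, 559), ([562.9, -89.3], 0.61, 2282, 535)]
small []
```

Emit:
move_arm(
  commands=[
    [[-0.34,-0.94,0],0,1],
    [[-0.34,-0.94,0],0,1],
    [[-0.34,-0.94,0],0,1],
    [[-0.34,-0.94,0],0,1],
    [[-0.34,-0.94,0],0,1],
    [[-0.34,-0.94,0],0,1],
    [[-0.34,-0.94,0],0,1],
    [[-0.34,-0.94,0],0,1],
    [[-0.34,-0.94,0],0,1],
    [[-0.34,-0.94,0],0,1],
    [[-0.34,-0.94,0],0,1],
    [[-0.34,-0.94,0],0,1],
    [[-0.34,-0.94,0],0,1],
    [[-0.34,-0.94,0],0,1],
    [[-0.34,-1,-0.5],0,1],
    [[0,0,-0.5],0,1],
    [[0,0,0],0,1],
  ],
)

```text
t: 15.83
eef_pos: [428.3, -349.7, 342.8]
tcp_rot: [-3.138, -0.004, 1.568]
ft_force: [-0.8, 0.2, -0.1]
opening: 1.0
grip_force: 0.0
```

Run:
```python
from h import *
s=read_camera('side'); print('tall',locate(s,'bottle_tall',36)); print('small',locate(s,'bottle_small'))
save(s,'p1.png',4,(195,110,385,255))
t=read_camera('top'); print('tall',locate(t,'bottle_tall',36)); print(pockets(t),env.state()['eef_pos'])
```

```text
tall [([613.5, 39.1], 0.47, 109, 557)]
small []
tall [([584.2, 74.9], 0.49, 185, 191)]
[([937, 794, 62, 59, 3253], [582.8, 18.4, 48.0]), ([1004, 798, 58, 53, 2887], [582.2, -39.6, 48.0]), ([1074, 799, 54, 54, 2779], [581.4, -96.7, 48.0]), ([1140, 800, 54, 53, 2778], [580.4, -153.5, 48.0])] [ 429.82038426 -348.03905137  346.84031724]
```

View pics/p1.png

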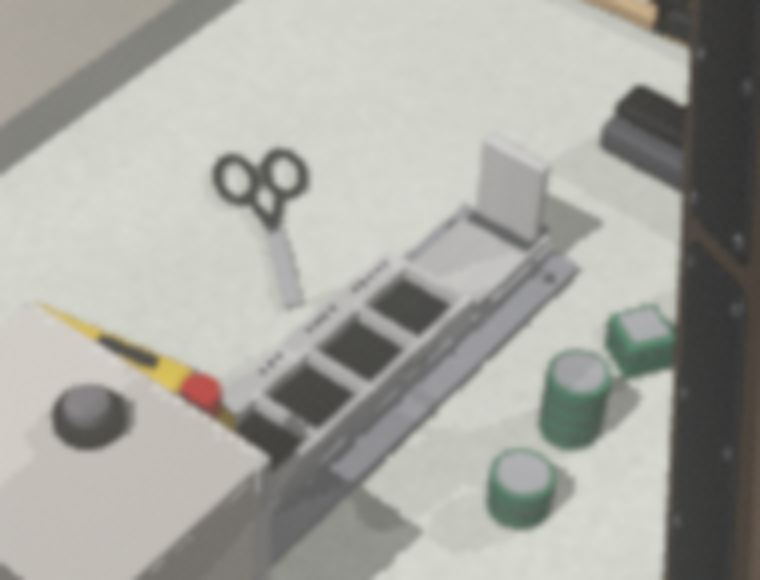

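The tall bottle's cap is at (200,392), standing in pocket 1, and the top view places the bottle at (584,75). Next I'll fetch the small bottle.

Emit:
move_arm(
  commands=[
    [[0,0,-0.8],0,1],
    [[0,0,-1],0,1],
    [[0,0,-1],0,1],
    [[0,0,-1],0,1],
    [[0,0,-0.6],0,1],
    [[0,0,-0.16],0,1],
    [[0,0,0],0,0],
    [[0,0,0],0,-1],
    [[0,0,0],0,-1],
    [[0,0,0],0,-1],
    [[0,0,0],0,-1],
    [[0,0,0],0,-1],
  ],
)

```text
t: 17.08
eef_pos: [429.4, -348.8, 210.2]
tcp_rot: [3.141, 0.001, 1.571]
ft_force: [0.9, 0.7, -0.2]
opening: 0.639
grip_force: 0.0
```

Emit:
move_arm(
  commands=[
    [[0,0,0],0,-1],
    [[0,0,0],0,-1],
    [[0,0,0],0,-1],
    [[0,0,0],0,-1],
  ],
)

```text
t: 17.42
eef_pos: [429.4, -348.7, 209.5]
tcp_rot: [3.142, -0.0, 1.571]
ft_force: [-0.9, 0.7, 0.7]
opening: 0.414
grip_force: 30.0
```

Emit:
move_arm(
  commands=[
    [[0,0,0.5],0,-1],
    [[0,0,1],0,-1],
    [[0,0,1],0,-1],
    [[0,0,0.83],0,-1],
    [[0.2,0.6,0],0,-1],
    [[0.4,0.9,0],0,-1],
    [[0.4,0.9,0],0,-1],
    [[0.4,0.9,0],0,-1],
    [[0.4,0.9,0],0,-1],
    [[0.4,0.9,0],0,-1],
    [[0.4,0.9,0],0,-1],
    [[0.4,0.9,0],0,-1],
    [[0.4,0.9,0],0,-1],
    [[0.4,0.9,0],0,-1],
    [[0.4,0.9,0],0,-1],
    [[0.4,0.9,0],0,-1],
    [[0.3,0.9,0],0,-1],
    [[0.19,0.79,0],0,-1],
    [[0,0,0],0,-1],
    [[0,0,0],0,-1],
  ],
)

```text
t: 19.08
eef_pos: [582.1, 17.9, 309.0]
tcp_rot: [-3.141, 0.0, 1.573]
ft_force: [-0.4, -0.0, -1.2]
opening: 0.418
grip_force: 30.0
```

Emit:
move_arm(
  commands=[
    [[0,0,-0.6],0,-1],
    [[0,0,-0.6],0,-1],
    [[0,0,-0.4],0,-1],
    [[0,0,-0.2],0,-1],
    [[0,0,-0.15],0,-1],
    [[0,0,-0.13],0,-1],
    [[0,0,0],0,-1],
    [[0,0,0],0,-1],
  ],
)

```text
t: 19.75
eef_pos: [582.2, 16.7, 247.4]
tcp_rot: [3.141, 0.0, 1.571]
ft_force: [-0.2, -1.0, 0.3]
opening: 0.416
grip_force: 30.0
```

Emit:
move_arm(
  commands=[
    [[0,0,-0.04],0,-1],
    [[0,0,0],0,-1],
    [[0,0,0],0,0.3],
    [[0,0,0],0,0.5],
    [[0,0,0],0,0.5],
    [[0,0,0],0,0.5],
    [[0,0,0.3],0,0.5],
    [[0,0,0.8],0,0.5],
    [[0,0,1],0,0.5],
    [[0,0,1],0,0.5],
    [[0,0,0.9],0,1],
  ],
)

```text
t: 20.67
eef_pos: [581.9, 17.0, 368.2]
tcp_rot: [3.141, 0.0, 1.571]
ft_force: [0.0, 0.1, 0.0]
opening: 0.779
grip_force: 0.0
```

Emit:
move_arm(
  commands=[
    [[-0.5,-0.6,0],0,1],
    [[-0.7,-0.9,0],0,1],
    [[-0.7,-0.9,0],0,1],
    [[-0.7,-0.9,0],0,1],
    [[-0.7,-0.9,0],0,1],
    [[-0.7,-0.9,0],0,1],
    [[-0.4,-0.6,0],0,1],
    [[-0.18,-0.33,0],0,1],
    [[0,0,-0.7],0,1],
    [[0,0,0],0,1],
  ],
)

```text
t: 21.5
eef_pos: [444.3, -164.2, 343.3]
tcp_rot: [-3.14, -0.001, 1.57]
ft_force: [-0.1, 0.6, -0.4]
opening: 0.998
grip_force: 0.0
```

Run:
```python
from h import *
s=read_camera('side')
t=read_camera('top')
for p in(s,t):
  for th,z in(('bottle_small',36),('tin_tall',0),('tin_flat',0),('tin_square',0)): print(th,locate(p,th,z))
print(pockets(t),env.state()['eef_pos'])
```

```text
bottle_small [([583.9, 12.2], 0.84, 271, 369)]
tin_tall [([445.5, -161.3], 0.61, 410, 399)]
tin_flat [([432.8, -80.8], 0.74, 312, 318)]
tin_square [([447.7, -246.5], 0.63, 207, 298)]
bottle_small [([587.5, -100.5], 0.74, 2039, 141), ([586.3, 14.4], 0.45, 100, 140)]
tin_tall [([593.0, -97.9], 0.31, 2061, 180)]
tin_flat [([594.4, -98.5], 0.27, 2101, 161)]
tin_square [([596.3, 79.2], 0.45, 154, 165), ([509.2, -454.3], 0.37, 836, 186)]
[([937, 794, 63, 60, 1323], [577.8, 19.2, 48.0]), ([1003, 799, 59, 52, 2887], [581.8, -38.8, 48.0]), ([1074, 800, 54, 52, 2705], [581.3, -96.9, 48.0]), ([1140, 801, 80, 87, 5182], [564.0, -161.4, 48.0])] [ 444.80389054 -163.72849181  345.03616464]
```

Emit:
move_arm(
  commands=[
    [[0,0,-0.8],0,1],
    [[0,0,-1],0,1],
    [[0,0,-1],0,1],
    [[0,0,-1],0,1],
    [[0,0,-0.5],0,1],
    [[0,0,-0.17],0,0.6],
    [[0,0,0],0,-1],
    [[0,0,0],0,-1],
    [[0,0,0],0,-1],
    [[0,0,0],0,-1],
    [[0,0,0],0,-1],
    [[0,0,0],0,-1],
    [[0,0,0],0,-1],
    [[0,0,0],0,-1],
    [[0,0,0],0,-1],
    [[0,0,0],0,-1],
  ],
)

```text
t: 23.33
eef_pos: [444.7, -163.9, 211.0]
tcp_rot: [3.141, 0.0, 1.571]
ft_force: [-1.0, 0.7, 6.1]
opening: 0.484
grip_force: 30.0
```

Emit:
move_arm(
  commands=[
    [[0,0,0.4],0,-1],
    [[0,0,1],0,-1],
    [[0,0,1],0,-1],
    [[0,0,0.93],0,-1],
    [[0.4,0.4,0],0,-1],
    [[0.7,0.7,0],0,-1],
    [[0.8,0.7,0],0,-1],
    [[0.8,0.7,0],0,-1],
    [[0.8,0.7,0],0,-1],
    [[0.7,0.6,0],0,-1],
    [[0.37,0.4,0],0,-1],
    [[0,0,0],0,-1],
    [[0,0,-0.6],0,-1],
    [[0,0,-0.6],0,-1],
    [[0,0,-0.4],0,-1],
    [[0,0,0],0,-1],
    [[0,0,0],0,-1],
  ],
)

```text
t: 24.75
eef_pos: [581.4, -38.4, 262.3]
tcp_rot: [-3.14, -0.0, 1.571]
ft_force: [0.4, -0.8, -0.7]
opening: 0.482
grip_force: 30.0
```

Run:
```python
from h import *
s=read_camera('side'); t=read_camera('top')
print(locate(s,'tin_tall',52),env.state()['eef_pos'],env.state()['ft_force']); save(s,'g5.png',5,(210,130,350,245))
```

```text
[([583.7, -30.0], 0.81, 275, 421)] [581.82074495 -38.20599233 263.47677465] [-0.16012593 -0.180704   -1.24333829]
```

View pics/g5.png

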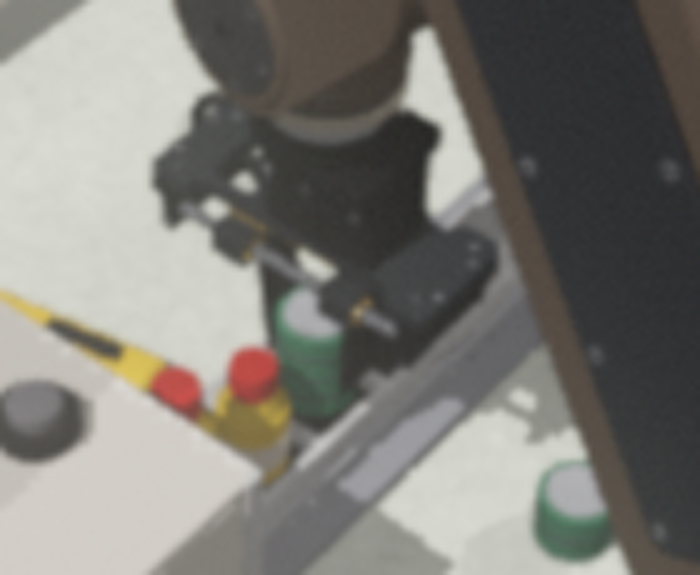

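The tin is above pocket 3, with the caps of both standing bottles at (175,390) and (253,375).

Emit:
move_arm(
  commands=[
    [[0,0,-0.1],0,-1],
    [[0,0,-0.1],0,-1],
    [[0,0,-0.1],0,-1],
    [[0,0,-0.1],0,-1],
    [[0,0,0],0,-1],
    [[0,0,0],0,-1],
  ],
)

```text
t: 25.4
eef_pos: [581.8, -37.9, 250.3]
tcp_rot: [-3.141, -0.0, 1.571]
ft_force: [0.7, 1.0, -1.8]
opening: 0.483
grip_force: 30.0
```

Emit:
move_arm(
  commands=[
    [[0,0,-0.08],0,-1],
    [[0,0,0],0,-1],
    [[0,0,0],0,0.3],
    [[0,0,0],0,0.5],
    [[0,0,0],0,0.5],
    [[0,0,0],0,0.5],
    [[0,0,0.3],0,0.5],
    [[0,0,0.8],0,0.5],
    [[0,0,1],0,0.5],
    [[0,0,1],0,0.5],
    [[0,0,0.8],0,1],
    [[-0.5,-0.3,0],0,1],
    [[-0.9,-0.3,0],0,1],
    [[-1,-0.3,0],0,1],
    [[-1,-0.3,0],0,1],
    [[-0.9,-0.2,0],0,1],
    [[-0.61,-0.04,0],0,1],
    [[0,0,0],0,1],
    [[0,0,0],0,1],
  ],
)

```text
t: 26.98
eef_pos: [434.2, -81.3, 366.1]
tcp_rot: [3.14, 0.0, 1.57]
ft_force: [0.5, -0.9, -0.4]
opening: 0.999
grip_force: 0.0
```

Run:
```python
from h import *
s=read_camera('side')
t=read_camera('top')
for p in(s,t):
  for th,z in(('bottle_tall',36),('bottle_small',36),('tin_tall',36),('tin_flat',0),('tin_square',0)): print(th,locate(p,th,z))
print(pockets(t),env.state()['eef_pos'])
```

```text
bottle_tall [([611.3, 39.5], 0.68, 99, 558), ([554.3, -89.1], 0.57, 1262, 540), ([669.8, 95.4], 0.37, 119, 562)]
bottle_small [([585.3, 12.6], 0.6, 293, 367), ([562.3, -103.7], 0.27, 1244, 350)]
tin_tall [([584.8, -41.8], 0.54, 332, 411)]
tin_flat [([432.2, -80.3], 0.61, 331, 318), ([615.5, -25.3], 0.19, 277, 293)]
tin_square [([432.8, -247.0], 0.46, 128, 301), ([609.5, -75.0], 0.28, 338, 310)]
bottle_tall [([585.1, 75.4], 0.52, 174, 194)]
bottle_small [([740.8, -193.4], 0.61, 356, 155)]
tin_tall [([584.0, -38.2], 0.63, 183, 185)]
tin_flat [([595.0, -112.5], 0.67, 2000, 161)]
tin_square [([444.1, -253.4], 0.43, 129, 170)]
[([872, 793, 129, 61, 2570], [577.2, 40.3, 48.0]), ([1003, 799, 191, 89, 10719], [565.5, -101.5, 48.0])] [434.56414206 -81.09815937 365.07078234]
```

Emit:
move_arm(
  commands=[
    [[0,0,-1],0,1],
    [[0,0,-1],0,1],
    [[0,0,-1],0,1],
    [[0,0,-1],0,1],
    [[0,0,-1],0,1],
    [[0,0,-0.39],0,0.6],
    [[0,0,0],0,0],
    [[0,0,0],0,-1],
    [[0,0,0],0,-1],
    [[0,0,0],0,-1],
    [[0,0,0],0,-1],
    [[0,0,0],0,-1],
    [[0,0,0],0,-1],
    [[0,0,0],0,-1],
    [[0,0,0],0,-1],
    [[0,0,0],0,-1],
  ],
)

```text
t: 28.92
eef_pos: [434.5, -81.1, 203.9]
tcp_rot: [3.141, 0.0, 1.571]
ft_force: [-0.8, -0.0, 8.0]
opening: 0.482
grip_force: 30.0
```

Emit:
move_arm(
  commands=[
    [[0,0,0.4],0,-1],
    [[0,0,1],0,-1],
    [[0,0,1],0,-1],
    [[0,0,0.93],0,-1],
    [[0.5,-0.1,0],0,-1],
    [[0.9,-0.1,0],0,-1],
    [[0.9,-0.1,0],0,-1],
    [[0.9,-0.15,0],0,-1],
    [[0.9,0,0],0,-1],
    [[0.79,0,0],0,-1],
    [[0,0,0],0,-1],
    [[0,0,-0.6],0,-1],
    [[0,0,-0.6],0,-1],
    [[0,0,-0.4],0,-1],
    [[0,0,-0.15],0,-1],
    [[0,0,-0.1],0,-1],
    [[0,0,-0.1],0,-1],
    [[0,0,-0.05],0,-1],
    [[0,0,0],0,-1],
    [[0,0,0],0,-1],
  ],
)

```text
t: 30.58
eef_pos: [581.2, -94.7, 243.8]
tcp_rot: [3.141, 0.0, 1.571]
ft_force: [-0.3, 0.3, -1.5]
opening: 0.48
grip_force: 30.0
```

Emit:
move_arm(
  commands=[
    [[0,0,-0.09],0,-1],
    [[0,0,0],0,-1],
    [[0,0,0],0,0.3],
    [[0,0,0],0,0.5],
    [[0,0,0],0,0.5],
    [[0,0,0],0,0.5],
    [[0,0,0.3],0,0.5],
    [[0,0,0.8],0,0.5],
    [[0,0,1],0,0.5],
    [[0,0,1],0,0.5],
    [[0,0,0.9],0,1],
    [[-0.5,-0.6,0],-0.9,1],
    [[-0.7,-0.8,0],-0.9,1],
    [[-0.7,-0.8,0],-0.9,1],
    [[-0.8,-0.9,0],-0.9,1],
    [[-0.7,-0.8,0],-0.9,1],
    [[-0.7,-0.8,0],-0.9,1],
    [[-0.47,-0.57,0],-0.9,1],
    [[0,0,0],-0.9,1],
    [[0,0,0],-0.26,1],
  ],
)

```text
t: 32.25
eef_pos: [443.3, -253.6, 361.4]
tcp_rot: [3.141, 0.0, 0.968]
ft_force: [-0.5, 0.3, -0.4]
opening: 0.996
grip_force: 0.0
```

Run:
```python
from h import *
s=read_camera('side')
t=read_camera('top')
for p in(s,t):
  for th,z in(('bottle_small',36),('tin_tall',36),('tin_flat',36),('tin_square',0)): print(th,locate(p,th,z))
print(env.state()['eef_pos'],env.state()['tcp_rot'])
save(s,'sq.png',5,(230,150,370,250))
```

```text
bottle_small [([586.3, 11.2], 0.52, 275, 367), ([564.7, -156.3], 0.39, 1550, 338)]
tin_tall [([583.2, -40.7], 0.64, 347, 409)]
tin_flat [([582.2, -98.8], 0.74, 249, 294), ([609.3, 228.8], 0.22, 20649, 380)]
tin_square [([446.5, -250.0], 0.5, 233, 295), ([713.5, 54.2], 0.37, 109, 318)]
bottle_small [([585.9, -105.6], 0.68, 1918, 141)]
tin_tall []
tin_flat [([584.0, -97.1], 0.51, 130, 168), ([586.2, -38.7], 0.35, 181, 168)]
tin_square []
[ 444.27441772 -252.46169872  360.62304563] [-3.14155939e+00  1.62284274e-05  9.75267053e-01]
```

View pics/sq.png

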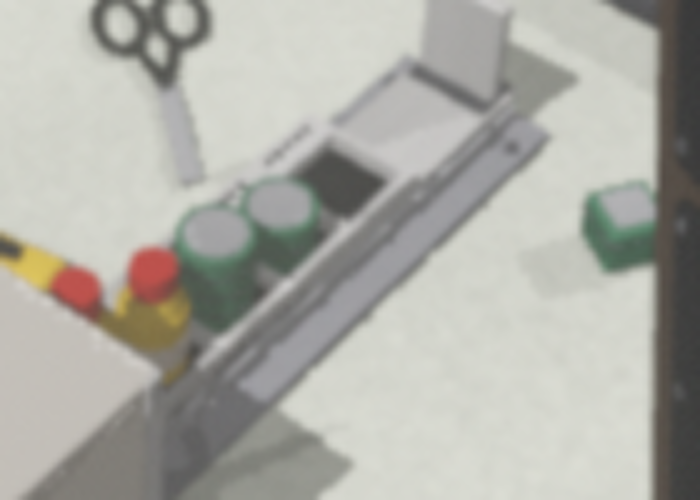

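The picture shows all four exhibits upright in pockets 1–4 and the square tin still at (625,225). I'll go down and grip it.

Emit:
move_arm(
  commands=[
    [[0,0,-1],0,1],
    [[0,0,-1],0,1],
    [[0,0,-1],0,1],
    [[0,0,-1],0,1],
    [[0,0,-0.9],0,1],
    [[0,0,-0.34],0,0.6],
    [[0,0,0],0,0],
    [[0,0,0],0,-1],
    [[0,0,0],0,-1],
    [[0,0,0],0,-1],
    [[0,0,0],0,-1],
    [[0,0,0],0,-1],
    [[0,0,0],0,-1],
    [[0,0,0],0,-1],
    [[0,0,0],0,-1],
    [[0,0,0],0,-1],
    [[0,0,0],0,-1],
  ],
)

```text
t: 34.17
eef_pos: [444.1, -252.7, 203.8]
tcp_rot: [3.141, 0.0, 0.974]
ft_force: [-0.6, 0.4, 5.8]
opening: 0.415
grip_force: 30.0
```

Emit:
move_arm(
  commands=[
    [[0,0,0.4],0,-1],
    [[0,0,1],0,-1],
    [[0,0,1],0,-1],
    [[0,0,0.93],0,-1],
    [[0.5,0.3,0],0.9,-1],
    [[0.9,0.6,0],0.9,-1],
    [[0.9,0.6,0],0.9,-1],
    [[0.9,0.7,0],0.9,-1],
    [[0.8,0.7,0],0.9,-1],
    [[0.55,0.46,0],0.9,-1],
    [[0,0,0],0.9,-1],
    [[0,0,0],0.8,-1],
    [[0,0,0],0.3,-1],
    [[0,0,-0.6],0,-1],
    [[0,0,-0.6],0,-1],
    [[0,0,-0.4],0,-1],
    [[0,0,-0.2],0,-1],
    [[0,0,-0.15],0,-1],
    [[0,0,-0.05],0,-1],
    [[0,0,0],0,-1],
  ],
)

```text
t: 35.83
eef_pos: [580.7, -152.0, 243.5]
tcp_rot: [3.141, 0.0, 1.566]
ft_force: [-0.2, 0.2, -0.4]
opening: 0.419
grip_force: 30.0
```

Inside the pocket with no contact force. I'll release, rise, and move behind the tab side for a check.

Emit:
move_arm(
  commands=[
    [[0,0,-0.09],0,-1],
    [[0,0,0],0,-1],
    [[0,0,0],0,0.3],
    [[0,0,0],0,0.5],
    [[0,0,0],0,0.5],
    [[0,0,0],0,0.5],
    [[0,0,0.3],0,0.5],
    [[0,0,0.8],0,0.5],
    [[0,0,1],0,0],
    [[0,0,0.5],0,-1],
    [[0,-0.6,0],0,-1],
    [[0,-1,0],0,-1],
    [[0,-1,0],0,-1],
    [[0,-1,0],0,-1],
    [[0,-1,0],0,-1],
    [[0,-0.9,0],0,-1],
    [[0,0,0],0,-1],
    [[0,0,0],0,-1],
  ],
)

```text
t: 37.33
eef_pos: [580.2, -318.0, 319.0]
tcp_rot: [3.141, 0.0, 1.564]
ft_force: [0.5, 0.0, 0.2]
opening: 0.106
grip_force: 0.0
```

Run:
```python
from h import *
s=read_camera('side')
t=read_camera('top')
for p in(s,t):
  for th in M: print(th,locate(p,th,36)[:2])
print(env.state()['eef_pos'])
save(s,'all.png',5,(200,120,350,240))
```

```text
bottle_tall [([611.9, 38.9], 0.58, 123, 556), ([590.8, 248.8], 0.23, 20034, 641)]
bottle_small [([563.7, -163.1], 0.28, 1218, 339)]
tin_tall [([582.6, -39.1], 0.79, 330, 409), ([566.5, -160.2], 0.41, 1379, 384)]
tin_flat [([571.7, -172.1], 0.66, 1354, 281), ([582.1, -100.0], 0.47, 227, 293)]
tin_square [([609.6, 233.7], 0.71, 20264, 411)]
bottle_tall [([492.2, -441.5], 0.68, 749, 231), ([584.0, 75.0], 0.47, 177, 191)]
bottle_small [([585.1, 15.9], 0.71, 107, 139)]
tin_tall [([586.4, -40.3], 0.55, 133, 186)]
tin_flat [([581.8, -94.7], 0.46, 189, 167)]
tin_square [([584.2, -155.8], 0.71, 189, 171)]
[ 580.62641401 -316.7568434   318.66237573]
```

View pics/all.png

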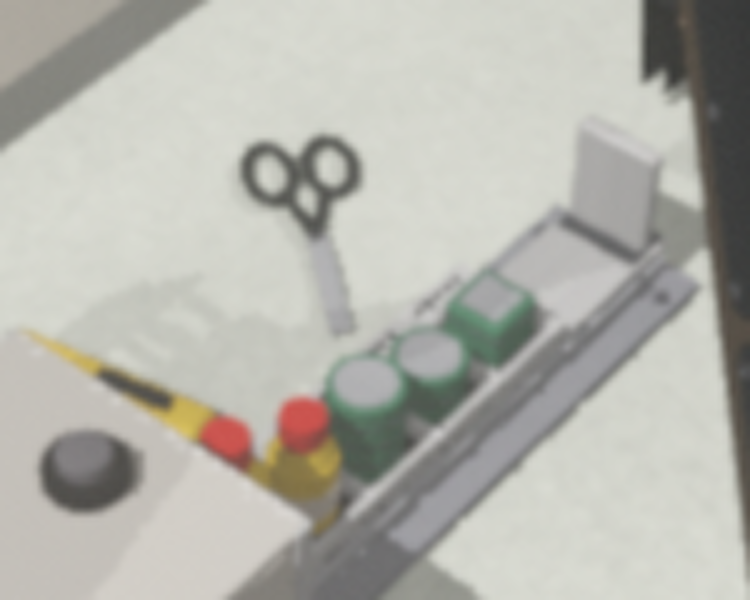

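All five stand in their pockets, with the tab at (615,185). Next I'll lower the closed fingers behind the tab.

Emit:
move_arm(
  commands=[
    [[0,0,-0.5],0,-1],
    [[0,0,-0.9],0,-1],
    [[0,0,-0.74],0,-1],
    [[0,0.3,0],0,-1],
    [[0,0.2,0],0,-1],
    [[0,0.1,0],0,-1],
    [[0,0.07,0],0,-1],
    [[0,0.05,0],0,-1],
    [[0,0,0],0,-1],
  ],
)

```text
t: 38.68
eef_pos: [580.8, -295.0, 255.6]
tcp_rot: [3.14, 0.001, 1.567]
ft_force: [-0.7, 0.6, -0.4]
opening: 0.002
grip_force: 0.0
```

Emit:
move_arm(
  commands=[
    [[0,0.05,0],0,-1],
    [[0,0.05,0],0,-1],
    [[0,0.05,0],0,-1],
    [[0,0.05,0],0,-1],
    [[0,0.05,0],0,-1],
    [[0,0.05,0],0,-1],
    [[0,0.05,0],0,-1],
    [[0,0.05,0],0,-1],
    [[0,0.05,0],0,-1],
    [[0,0.05,0],0,-1],
  ],
)

```text
t: 39.52
eef_pos: [580.5, -282.9, 254.8]
tcp_rot: [3.139, 0.006, 1.566]
ft_force: [-4.5, -31.2, -3.5]
opening: 0.006
grip_force: 15.7
```

Emit:
move_arm(
  commands=[
    [[0,0,0],0,-1],
    [[0,0,0],0,-1],
  ],
)

```text
t: 39.68
eef_pos: [580.4, -283.0, 254.8]
tcp_rot: [3.139, 0.005, 1.566]
ft_force: [-2.7, -23.3, -1.7]
opening: 0.003
grip_force: 11.6
```

Run:
```python
from h import *
s=read_camera('side'); st=env.state(); print(st['ft_force'],st['moment'],st['eef_pos'])
save(s,'push.png',5,(230,120,370,230)); t=read_camera('top'); print([locate(t,x,36)[:2] for x in('tin_flat','tin_square')])
```

```text
[ -2.4797386  -23.04914596  -2.36671479] [-3.4218124   0.3236637  -0.08133574] [ 580.43358849 -282.99117164  254.81536165]
[[([588.3, -89.6], 0.61, 108, 166), ([503.3, -446.1], 0.49, 817, 189)], [([584.1, -146.7], 0.59, 147, 172)]]
```

View pics/push.png

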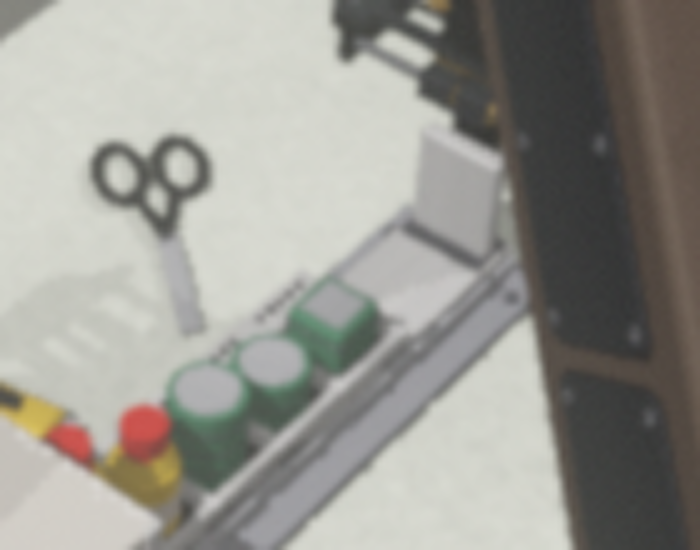

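The tab is being pushed (contact confirmed near its top edge by the moment) and the tray has moved about 8 mm into the catch. I'll keep going slowly.

Emit:
move_arm(
  commands=[
    [[0,0.03,0],0,-1],
    [[0,0.03,0],0,-1],
    [[0,0.03,0],0,-1],
    [[0,0.03,0],0,-1],
  ],
)

```text
t: 40.22
eef_pos: [580.4, -279.1, 254.8]
tcp_rot: [3.139, 0.004, 1.565]
ft_force: [-0.1, -11.0, 0.4]
opening: 0.004
grip_force: 5.8
```

Emit:
move_arm(
  commands=[
    [[0,0.03,0],0,-1],
    [[0,0.03,0],0,-1],
    [[0,0.03,0],0,-1],
    [[0,0.03,0],0,-1],
    [[0,0.03,0],0,-1],
    [[0,0.03,0],0,-1],
    [[0,0.03,0],0,-1],
    [[0,0.03,0],0,-1],
  ],
)

```text
t: 40.88
eef_pos: [580.6, -269.4, 254.3]
tcp_rot: [-3.141, 0.0, 1.566]
ft_force: [-0.8, -2.2, -1.8]
opening: 0.009
grip_force: 1.3
```

Emit:
move_arm(
  commands=[
    [[0,0.05,0],0,-1],
    [[0,0.07,0],0,-1],
    [[0,0.09,0],0,-1],
    [[0,0.11,0],0,-1],
    [[0,0.13,0],0,-1],
    [[0,0.15,0],0,-1],
    [[0,0.15,0],0,-1],
    [[0,0.15,0],0,-1],
    [[0,0.15,0],0,-1],
    [[0,0.15,0],0,-1],
    [[0,0.15,0],0,-1],
    [[0,0.15,0],0,-1],
    [[0,0.15,0],0,-1],
    [[0,0.15,0],0,-1],
    [[0,0.15,0],0,-1],
    [[0,0.15,0],0,-1],
    [[0,0.15,0],0,-1],
    [[0,0.15,0],0,-1],
    [[0,0.15,0],0,-1],
    [[0,0.15,0],0,-1],
  ],
)

```text
t: 42.55
eef_pos: [580.6, -188.1, 254.5]
tcp_rot: [3.141, 0.0, 1.566]
ft_force: [1.7, -2.0, 1.0]
opening: 0.006
grip_force: 1.4
```

Emit:
move_arm(
  commands=[
    [[0,0.15,0],0,-1],
    [[0,0.15,0],0,-1],
    [[0,0.15,0],0,-1],
    [[0,0.15,0],0,-1],
    [[0,0.15,0],0,-1],
    [[0,0.15,0],0,-1],
    [[0,0.15,0],0,-1],
    [[0,0.15,0],0,-1],
    [[0,0.15,0],0,-1],
    [[0,0.15,0],0,-1],
    [[0,0.15,0],0,-1],
    [[0,0.15,0],0,-1],
    [[0,0.15,0],0,-1],
    [[0,0.15,0],0,-1],
    [[0,0.15,0],0,-1],
    [[0,0.15,0],0,-1],
    [[0,0.15,0],0,-1],
    [[0,0.12,0],0,-1],
    [[0,0.09,0],0,-1],
    [[0,0.06,0],0,-1],
  ],
)

```text
t: 44.22
eef_pos: [580.6, -103.5, 254.5]
tcp_rot: [-3.142, -0.0, 1.566]
ft_force: [1.2, -2.5, -0.2]
opening: 0.004
grip_force: 1.3
```

Run:
```python
from h import *
s=read_camera('side'); st=env.state(); print(st['ft_force'],st['eef_pos'])
save(s,'mid.png',5,(200,130,340,245))
```

```text
[-0.47290396 -0.39743335  0.61644737] [ 580.48421365 -103.35719515  254.43195565]
```

View pics/mid.png

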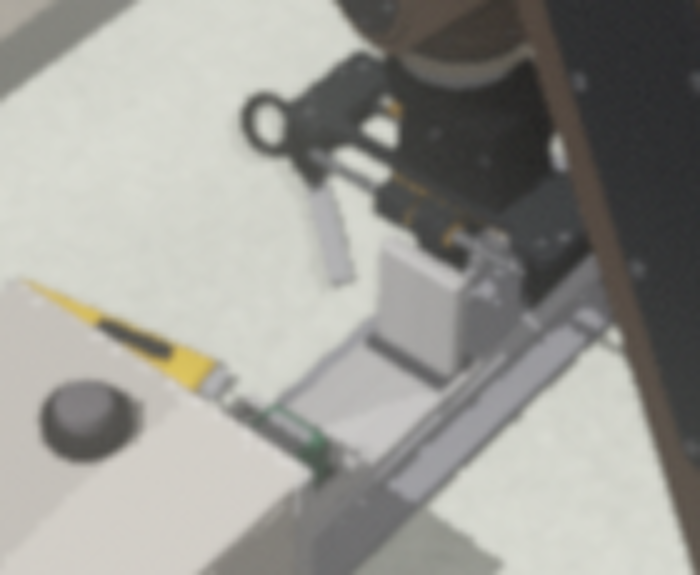

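The square tin is just entering the hood at (295,430), still upright. I'll move on to just short of the earliest possible stop position.

Emit:
move_arm(
  commands=[
    [[0,0.06,0],0,-1],
    [[0,0.1,0],0,-1],
    [[0,0.15,0],0,-1],
    [[0,0.15,0],0,-1],
    [[0,0.15,0],0,-1],
    [[0,0.15,0],0,-1],
    [[0,0.15,0],0,-1],
    [[0,0.15,0],0,-1],
    [[0,0.15,0],0,-1],
    [[0,0.15,0],0,-1],
    [[0,0.15,0],0,-1],
    [[0,0.15,0],0,-1],
    [[0,0.15,0],0,-1],
    [[0,0.13,0],0,-1],
    [[0,0.1,0],0,-1],
    [[0,0.07,0],0,-1],
    [[0,0.05,0],0,-1],
  ],
)

```text
t: 45.68
eef_pos: [580.6, -38.9, 254.5]
tcp_rot: [3.141, 0.0, 1.566]
ft_force: [1.9, -1.8, 0.1]
opening: 0.005
grip_force: 1.3
```

Emit:
move_arm(
  commands=[
    [[0,0.04,0],0,-1],
    [[0,0.04,0],0,-1],
    [[0,0.04,0],0,-1],
    [[0,0.04,0],0,-1],
    [[0,0,0],0,-1],
  ],
)

```text
t: 46.1
eef_pos: [580.5, -34.2, 254.5]
tcp_rot: [-3.141, -0.0, 1.566]
ft_force: [1.0, 0.2, -0.5]
opening: 0.003
grip_force: 0.5
```

Emit:
move_arm(
  commands=[
    [[0,0.04,0],0,-1],
    [[0,0.04,0],0,-1],
    [[0,0.04,0],0,-1],
    [[0,0.04,0],0,-1],
  ],
)

```text
t: 46.43
eef_pos: [580.5, -29.4, 254.4]
tcp_rot: [-3.141, 0.0, 1.566]
ft_force: [1.0, -2.1, 0.7]
opening: 0.005
grip_force: 1.3
```

Emit:
move_arm(
  commands=[
    [[0,0.03,0],0,-1],
    [[0,0.04,0],0,-1],
    [[0,0.04,0],0,-1],
    [[0,0.04,0],0,-1],
  ],
)

```text
t: 46.77
eef_pos: [580.6, -24.9, 254.4]
tcp_rot: [3.142, -0.0, 1.566]
ft_force: [1.8, -2.3, 0.3]
opening: -0.0
grip_force: 1.3
```

Emit:
move_arm(
  commands=[
    [[0,0.04,0],0,-1],
    [[0,0.04,0],0,-1],
    [[0,0.04,0],0,-1],
    [[0,0.04,0],0,-1],
    [[0,0.03,0],0,-1],
  ],
)

```text
t: 47.18
eef_pos: [580.6, -19.2, 254.4]
tcp_rot: [3.141, -0.0, 1.566]
ft_force: [1.3, -2.5, -0.7]
opening: 0.005
grip_force: 1.3
```

Emit:
move_arm(
  commands=[
    [[0,0.04,0],0,-1],
    [[0,0.04,0],0,-1],
    [[0,0.04,0],0,-1],
    [[0,0.04,0],0,-1],
    [[0,0.03,0],0,-1],
  ],
)

```text
t: 47.6
eef_pos: [580.6, -13.5, 254.5]
tcp_rot: [3.142, -0.0, 1.566]
ft_force: [1.9, -2.7, 0.6]
opening: 0.005
grip_force: 1.3
```

Emit:
move_arm(
  commands=[
    [[0,0.04,0],0,-1],
    [[0,0.04,0],0,-1],
    [[0,0.04,0],0,-1],
    [[0,0.04,0],0,-1],
    [[0,0.03,0],0,-1],
  ],
)

```text
t: 48.02
eef_pos: [580.6, -11.0, 254.6]
tcp_rot: [3.141, 0.005, 1.567]
ft_force: [-2.6, -44.3, 0.5]
opening: -0.001
grip_force: 21.7
```

Reached the stop at 44 N. I'll ease off, dwell, and back away.

Emit:
move_arm(
  commands=[
    [[0,-0.1,0],0,-1],
    [[0,0,0],0,-1],
    [[0,0,0],0,-1],
    [[0,0,0],0,-1],
    [[0,0,0],0,-1],
    [[0,0,0],0,-1],
    [[0,-0.03,0],0,-1],
    [[0,0,0],0,-1],
  ],
)

```text
t: 48.68
eef_pos: [580.4, -12.0, 254.4]
tcp_rot: [-3.141, 0.0, 1.566]
ft_force: [-0.0, -7.7, -0.6]
opening: 0.006
grip_force: 3.5
```

Run:
```python
from h import *
s=read_camera('side'); t=read_camera('top')
print(atz(s,(216.2,210.6),222),atz(t,(191.8,195.5),222))
im=t['image'][180:212,180:206].max(2); yy,xx=np.nonzero(im<75); print(xx.mean()+180,yy.mean()+180,len(xx),atz(t,(xx.mean()+180,yy.mean()+180),214))
im=s['image'][195:228,200:232].max(2); yy,xx=np.nonzero(im<85); print(xx.mean()+200,yy.mean()+195,len(xx),atz(s,(xx.mean()+200,yy.mean()+195),212))
```

```text
[583.7 174.9 222. ] [585.7 165.8 222. ]
192.2842105263158 196.8736842105263 95 [582.8 165.2 214. ]
218.859649122807 216.28070175438597 57 [573.6 177.6 212. ]
```

Emit:
move_arm(
  commands=[
    [[0,-0.1,0],0,-1],
    [[0,-0.4,0],0,-1],
    [[0,0,0.8],0,-1],
    [[0,0,1],0,-1],
    [[0,0,1],0,-1],
    [[0,0,1],0,-1],
    [[0,0,1],0,-1],
    [[0,0,1],0,-1],
    [[0,0,0.7],0,-1],
    [[0.08,1,0],0,-1],
    [[0,1,0],0,-1],
    [[0,1,0],0,-1],
    [[0,1,0],0,-1],
    [[0,1,0],0,-1],
    [[0,1,0],0,-1],
    [[0,0.6,0],0,-1],
    [[0,0,-0.7],0,-1],
    [[0,0,-0.4],0,-1],
    [[0,0,0],0,-1],
  ],
)

```text
t: 50.37
eef_pos: [582.7, 171.2, 414.0]
tcp_rot: [-3.137, 0.001, 1.567]
ft_force: [0.2, 0.1, -0.3]
opening: 0.004
grip_force: 0.0
```

Run:
```python
from h import *
s=read_camera('side'); st=env.state(); print(st['ft_force'],st['eef_pos'])
save(s,'btn.png',5,(150,110,290,230))
```

```text
[0.21539752 0.19556295 0.45776549] [582.98648277 170.95667459 415.46657653]
```

View pics/btn.png

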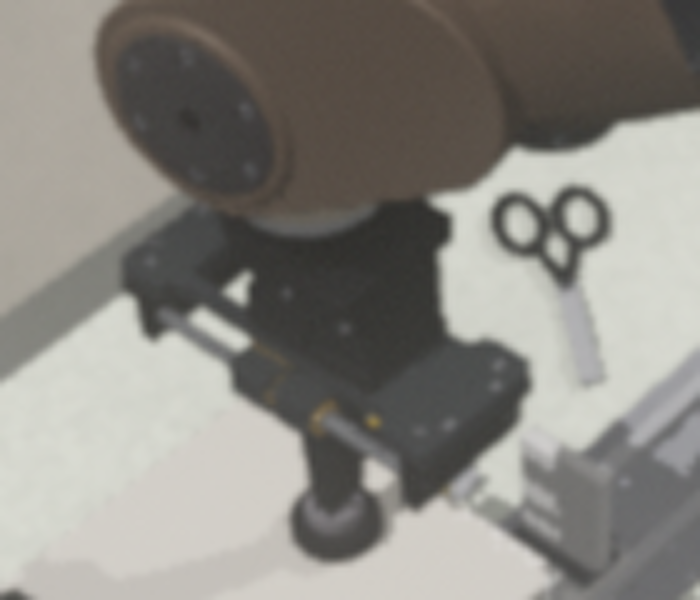

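The fingertips are centred on the button. I have now viewed 16 pictures, two over the limit of 14, so I'll work from numbers only from here. Pressing the shutter.

Emit:
move_arm(
  commands=[
    [[0,0,-0.1],0,-1],
    [[0,0,-0.1],0,-1],
    [[0,0,-0.1],0,-1],
    [[0,0,-0.06],0,-1],
    [[0,0,0],0,-1],
    [[0,0,0],0,-1],
    [[0,0,0],0,-1],
  ],
)

```text
t: 51.0
eef_pos: [583.1, 170.9, 406.4]
tcp_rot: [3.14, 0.0, 1.566]
ft_force: [0.2, -2.2, 6.3]
opening: 0.004
grip_force: 3.0
```

Emit:
move_arm(
  commands=[
    [[0,0,-0.04],0,-1],
    [[0,0,0],0,-1],
    [[0,0,0],0,-1],
  ],
)

```text
t: 51.25
eef_pos: [583.0, 170.9, 406.3]
tcp_rot: [3.139, -0.0, 1.566]
ft_force: [-2.0, -2.3, 14.9]
opening: 0.006
grip_force: 7.2
```

Emit:
move_arm(
  commands=[
    [[0,0,0.5],0,-1],
    [[0,0,1],0,-1],
    [[-0.08,-0.7,0],0,-1],
    [[0,-1,0],0,-1],
    [[0,-1,0],0,-1],
    [[0,-1,0],0,-1],
    [[0,-0.5,0],0,-1],
    [[0,0,0],0,-1],
    [[0,0,-0.8],0,-1],
    [[0,0,-1],0,-1],
    [[0,0,-1],0,-1],
    [[0,0,-1],0,-1],
    [[0,0,-1],0,-1],
    [[0,0,-1],0,-1],
    [[0,0,-0.7],0,-1],
    [[0,0,0],0,-1],
    [[0,0,0],0,-1],
  ],
)

```text
t: 52.67
eef_pos: [580.6, 45.8, 254.0]
tcp_rot: [-3.14, -0.0, 1.567]
ft_force: [0.6, -0.2, -0.0]
opening: 0.003
grip_force: 0.0
```

Emit:
move_arm(
  commands=[
    [[0,-0.2,0],0,-1],
    [[0,-0.2,0],0,-1],
    [[0,-0.1,0],0,-1],
    [[0,-0.05,0],0,-1],
    [[0,-0.05,0],0,-1],
    [[0,-0.05,0],0,-1],
    [[0,-0.05,0],0,-1],
  ],
)

```text
t: 53.25
eef_pos: [580.6, 24.0, 254.7]
tcp_rot: [3.141, 0.0, 1.566]
ft_force: [0.1, -0.1, 0.6]
opening: 0.003
grip_force: 0.0
```

Emit:
move_arm(
  commands=[
    [[0,-0.04,0],0,-1],
    [[0,-0.04,0],0,-1],
    [[0,-0.04,0],0,-1],
    [[0,-0.04,0],0,-1],
  ],
)

```text
t: 53.58
eef_pos: [580.6, 19.5, 254.5]
tcp_rot: [3.141, -0.0, 1.566]
ft_force: [0.0, 3.0, 2.3]
opening: 0.008
grip_force: 1.3
```

Emit:
move_arm(
  commands=[
    [[0,-0.05,0],0,-1],
    [[0,-0.07,0],0,-1],
    [[0,-0.09,0],0,-1],
    [[0,-0.11,0],0,-1],
    [[0,-0.13,0],0,-1],
    [[0,-0.15,0],0,-1],
    [[0,-0.15,0],0,-1],
    [[0,-0.15,0],0,-1],
    [[0,-0.15,0],0,-1],
    [[0,-0.15,0],0,-1],
    [[0,-0.15,0],0,-1],
    [[0,-0.15,0],0,-1],
    [[0,-0.15,0],0,-1],
    [[0,-0.15,0],0,-1],
    [[0,-0.15,0],0,-1],
    [[0,-0.15,0],0,-1],
    [[0,-0.15,0],0,-1],
    [[0,-0.15,0],0,-1],
    [[0,-0.15,0],0,-1],
    [[0,-0.15,0],0,-1],
  ],
)

```text
t: 55.25
eef_pos: [580.6, -62.1, 254.4]
tcp_rot: [3.142, -0.0, 1.566]
ft_force: [-2.4, 3.6, -2.0]
opening: 0.005
grip_force: 1.4
```

Emit:
move_arm(
  commands=[
    [[0,-0.15,0],0,-1],
    [[0,-0.15,0],0,-1],
    [[0,-0.15,0],0,-1],
    [[0,-0.15,0],0,-1],
    [[0,-0.15,0],0,-1],
    [[0,-0.15,0],0,-1],
    [[0,-0.15,0],0,-1],
    [[0,-0.15,0],0,-1],
    [[0,-0.15,0],0,-1],
    [[0,-0.15,0],0,-1],
    [[0,-0.15,0],0,-1],
    [[0,-0.15,0],0,-1],
    [[0,-0.15,0],0,-1],
    [[0,-0.15,0],0,-1],
    [[0,-0.15,0],0,-1],
    [[0,-0.15,0],0,-1],
    [[0,-0.15,0],0,-1],
    [[0,-0.15,0],0,-1],
    [[0,-0.15,0],0,-1],
    [[0,-0.15,0],0,-1],
  ],
)

```text
t: 56.92
eef_pos: [580.6, -152.1, 254.5]
tcp_rot: [3.142, -0.0, 1.566]
ft_force: [-2.1, 2.6, 0.1]
opening: 0.004
grip_force: 1.4
```

Emit:
move_arm(
  commands=[
    [[0,-0.15,0],0,-1],
    [[0,-0.15,0],0,-1],
    [[0,-0.15,0],0,-1],
    [[0,-0.15,0],0,-1],
    [[0,-0.15,0],0,-1],
    [[0,-0.15,0],0,-1],
    [[0,-0.15,0],0,-1],
    [[0,-0.15,0],0,-1],
    [[0,-0.15,0],0,-1],
    [[0,-0.15,0],0,-1],
    [[0,-0.12,0],0,-1],
    [[0,-0.09,0],0,-1],
    [[0,-0.07,0],0,-1],
    [[0,-0.05,0],0,-1],
  ],
)

```text
t: 58.08
eef_pos: [580.6, -206.8, 254.5]
tcp_rot: [3.141, 0.0, 1.566]
ft_force: [-2.1, 2.2, 0.4]
opening: 0.001
grip_force: 1.3
```

Emit:
move_arm(
  commands=[
    [[0,-0.05,0],0,-1],
    [[0,-0.05,0],0,-1],
    [[0,-0.05,0],0,-1],
    [[0,-0.05,0],0,-1],
    [[0,-0.05,0],0,-1],
    [[0,-0.05,0],0,-1],
    [[0,-0.05,0],0,-1],
    [[0,-0.05,0],0,-1],
    [[0,-0.05,0],0,-1],
    [[0,-0.05,0],0,-1],
    [[0,-0.04,0],0,-1],
    [[0,-0.04,0],0,-1],
    [[0,-0.04,0],0,-1],
    [[0,-0.03,0],0,-1],
  ],
)

```text
t: 59.25
eef_pos: [580.6, -226.2, 254.4]
tcp_rot: [3.142, 0.0, 1.566]
ft_force: [-1.9, 2.8, 0.7]
opening: 0.005
grip_force: 1.3
```

Emit:
move_arm(
  commands=[
    [[0,-0.03,0],0,-1],
    [[0,-0.03,0],0,-1],
    [[0,-0.03,0],0,-1],
    [[0,-0.03,0],0,-1],
    [[0,-0.03,0],0,-1],
    [[0,-0.03,0],0,-1],
    [[0,-0.03,0],0,-1],
    [[0,-0.03,0],0,-1],
  ],
)

```text
t: 59.92
eef_pos: [580.6, -233.3, 254.5]
tcp_rot: [3.142, 0.0, 1.566]
ft_force: [-0.9, 2.5, -0.0]
opening: -0.001
grip_force: 1.3
```

Run:
```python
from h import *
t=read_camera('top'); st=env.state(); print(st['ft_force'],st['eef_pos'])
for th in M: print(th,locate(t,th,36)[:2])
```

```text
[-1.24493246  2.45801503  0.20883184] [ 580.60092344 -233.47921023  254.45965059]
bottle_tall [([585.4, 97.1], 0.55, 176, 194), ([595.8, 253.8], 0.26, 8293, 211)]
bottle_small []
tin_tall [([598.4, -29.9], 0.71, 969, 188)]
tin_flat [([583.5, -73.8], 0.56, 154, 168), ([600.7, 255.4], 0.51, 8422, 178)]
tin_square [([600.3, 258.2], 0.56, 8323, 181), ([577.4, -135.7], 0.53, 144, 169)]
```

Emit:
move_arm(
  commands=[
    [[0,-0.03,0],0,-1],
    [[0,-0.03,0],0,-1],
    [[0,-0.03,0],0,-1],
    [[0,-0.03,0],0,-1],
    [[0,-0.03,0],0,-1],
    [[0,-0.03,0],0,-1],
  ],
)

```text
t: 60.72
eef_pos: [580.8, -237.5, 254.6]
tcp_rot: [-3.142, -0.002, 1.566]
ft_force: [3.2, 17.8, 4.5]
opening: 0.006
grip_force: 8.8
```

Emit:
move_arm(
  commands=[
    [[0,-0.03,0],0,-1],
    [[0,-0.03,0],0,-1],
    [[0,-0.03,0],0,-1],
    [[0,-0.03,0],0,-1],
  ],
)

```text
t: 61.05
eef_pos: [580.9, -238.9, 254.5]
tcp_rot: [-3.14, -0.006, 1.566]
ft_force: [6.1, 35.8, 7.6]
opening: 0.003
grip_force: 18.4
```

Emit:
move_arm(
  commands=[
    [[0,-0.03,0],0,-1],
    [[0,-0.02,0],0,-1],
    [[0,-0.02,0],0,-1],
    [[0,0,0],0,-1],
  ],
)

```text
t: 61.38
eef_pos: [580.7, -243.7, 254.6]
tcp_rot: [-3.142, -0.001, 1.567]
ft_force: [0.2, 4.6, 1.1]
opening: 0.003
grip_force: 2.1
```

Emit:
move_arm(
  commands=[
    [[0,-0.03,0],0,-1],
    [[0,-0.03,0],0,-1],
    [[0,-0.03,0],0,-1],
    [[0,-0.03,0],0,-1],
    [[0,-0.03,0],0,-1],
    [[0,-0.03,0],0,-1],
    [[0,-0.02,0],0,-1],
    [[0,0,0],0,-1],
  ],
)

```text
t: 62.05
eef_pos: [580.6, -250.5, 254.4]
tcp_rot: [3.142, -0.0, 1.566]
ft_force: [-0.1, -1.0, -0.1]
opening: 0.002
grip_force: 0.0
```

Run:
```python
from h import *
t=read_camera('top'); st=env.state(); print(st['ft_force'],st['eef_pos'])
for th in M: print(th,locate(t,th,36)[:2])
```

```text
[-0.55970762 -0.3769469  -0.02620753] [ 580.56117021 -250.45648527  254.45375975]
bottle_tall [([583.2, 79.1], 0.48, 172, 193)]
bottle_small []
tin_tall []
tin_flat [([581.8, -90.1], 0.65, 144, 169)]
tin_square []
```

Emit:
move_arm(
  commands=[
    [[0,-0.03,0],0,-1],
    [[0,-0.03,0],0,-1],
    [[0,-0.03,0],0,-1],
    [[0,0,0],0,-1],
    [[0,0,0],0,-1],
  ],
)

```text
t: 62.77
eef_pos: [580.6, -253.1, 254.4]
tcp_rot: [3.142, -0.0, 1.566]
ft_force: [-0.6, 1.4, 0.6]
opening: 0.004
grip_force: 0.8
```

Emit:
move_arm(
  commands=[
    [[0,-0.03,0],0,-1],
    [[0,0,0],0,-1],
    [[0,0.1,0],0,-1],
    [[0,0.5,0],0,-1],
    [[0,0,0.8],0,-1],
    [[0,0,1],0,-1],
    [[0,0,1],0,-1],
    [[0,0,1],0,-1],
    [[0,0,1],0,-1],
    [[-0.5,-1,0],0,-1],
    [[-0.5,-1,0],0,-1],
    [[-0.5,-1,0],0,-1],
    [[-0.5,-1,0],0,-1],
    [[-0.5,-1,0],0,-1],
    [[-0.5,-1,0],0,-1],
    [[0,0,0],0,-1],
    [[0,0,0],0,-1],
  ],
)

```text
t: 64.18
eef_pos: [490.0, -416.4, 398.2]
tcp_rot: [-3.141, -0.0, 1.564]
ft_force: [0.2, 0.5, 0.9]
opening: 0.004
grip_force: 0.0
```

Run:
```python
from h import *
s=read_camera('side');t=read_camera('top'); st=env.state(); print(st['ft_force'],st['eef_pos'])
for p in(t,s):
  for th in list(M): print(th,locate(p,th,36)[:2])
for th in('scissors','cutter','stapler'): print(th,[r['at'] for r in search_frame(th,t)[:1]])
# tray end: bright tab top profile along its row, vs first-look crop
a=cv2.imread('pics/crop.png')[:,:,::-1]; a=cv2.resize(a,None,fx=.2,fy=.2,interpolation=cv2.INTER_AREA)
b=t['image'][185:262,190:345]
ra=a[10:28,120:152].astype(int).mean((0,2)); rb=b[10:28,120:152].astype(int).mean((0,2)); print(ra.round(),rb.round())
```

```text
[-0.26124029  0.14100504 -0.63674135] [ 490.98763274 -414.90053994  398.34644036]
bottle_tall [([572.4, -154.9], 0.55, 153, 193), ([582.0, -103.9], 0.52, 1839, 189)]
bottle_small []
tin_tall [([583.0, -37.1], 0.49, 159, 185), ([739.2, -196.1], 0.42, 299, 202)]
tin_flat [([582.9, -92.9], 0.66, 134, 168)]
tin_square [([577.4, -156.3], 0.58, 143, 169)]
bottle_tall [([668.3, 94.5], 0.51, 70, 566), ([614.3, 39.9], 0.41, 95, 556)]
bottle_small [([587.2, 11.7], 0.74, 306, 369), ([565.3, -158.5], 0.47, 1291, 340)]
tin_tall [([583.8, -38.0], 0.71, 355, 408)]
tin_flat [([582.0, -95.2], 0.79, 248, 297), ([591.3, -48.0], 0.24, 331, 304)]
tin_square [([573.5, -172.6], 0.6, 1265, 306), ([577.9, -156.5], 0.52, 255, 306)]
scissors [[300.9, 155.3]]
cutter [[246.7, 162.5]]
stapler []
[126. 126. 125. 124. 124. 125. 125. 125. 125. 125. 124. 117.  96.  69.
  67.  83.  95. 102. 120. 141. 139. 120.  97.  96. 107. 113. 114. 114.
 116. 120. 120. 120.] [140. 140. 139. 138. 139. 139. 139. 139. 139. 139. 138. 125.  90.  70.
  82. 102. 110. 127. 151. 153. 137. 105.  96. 107. 120. 126. 127. 129.
 133. 134. 134. 135.]
```

The tray is about 2 mm forward of where it started. I'll nudge it a little further in for margin.

Emit:
move_arm(
  commands=[
    [[0.5,1,0],0,-1],
    [[0.5,1,0],0,-1],
    [[0.5,1,0],0,-1],
    [[0.5,1,0],0,-1],
    [[0.5,1,0],0,-1],
    [[0.5,1,0],0,-1],
    [[0,0,-0.8],0,-1],
    [[0,0,-1],0,-1],
    [[0,0,-1],0,-1],
    [[0,0,-1],0,-1],
    [[0,0,-1],0,-1],
    [[0,-0.2,0],0,-1],
    [[0,-0.2,0],0,-1],
    [[0,-0.15,0],0,-1],
    [[0,-0.05,0],0,-1],
    [[0,-0.03,0],0,-1],
    [[0,-0.03,0],0,-1],
    [[0,0,0],0,-1],
  ],
)

```text
t: 66.43
eef_pos: [580.6, -255.9, 255.5]
tcp_rot: [3.14, 0.001, 1.566]
ft_force: [-0.4, -0.1, 0.3]
opening: 0.008
grip_force: 0.0
```

Emit:
move_arm(
  commands=[
    [[0,-0.03,0],0,-1],
    [[0,-0.03,0],0,-1],
  ],
)

```text
t: 66.6
eef_pos: [580.6, -257.4, 254.9]
tcp_rot: [3.141, 0.0, 1.566]
ft_force: [0.9, 2.4, 1.4]
opening: 0.005
grip_force: 1.3
```

Emit:
move_arm(
  commands=[
    [[0,0,0],0,-1],
    [[0,0.1,0],0,-1],
    [[0,0.5,0],0,-1],
    [[0,0,0.8],0,-1],
    [[0,0,1],0,-1],
    [[0,0,1],0,-1],
    [[0,0,1],0,-1],
    [[0,0,1],0,-1],
    [[-0.5,-1,0],0,-1],
    [[-0.5,-1,0],0,-1],
    [[-0.5,-1,0],0,-1],
    [[-0.5,-1,0],0,-1],
    [[-0.5,-1,0],0,-1],
    [[0,0,0],0,-1],
    [[0,0,0],0,-1],
    [[0,0,0],0,-1],
  ],
)

```text
t: 67.93
eef_pos: [505.8, -388.6, 398.2]
tcp_rot: [-3.141, -0.001, 1.566]
ft_force: [0.2, 0.1, -0.3]
opening: 0.002
grip_force: 0.0
```

Run:
```python
from h import *
s=read_camera('side');t=read_camera('top')
for p in(t,s):
  for th in list(M): print(th,locate(p,th,36)[:3])
```

```text
bottle_tall [([583.5, 72.2], 0.47, 174, 191)]
bottle_small [([580.8, -95.6], 0.68, 138, 140), ([584.9, 12.8], 0.43, 130, 139)]
tin_tall [([585.9, -106.2], 0.71, 1810, 187), ([584.2, -39.9], 0.67, 177, 186)]
tin_flat [([583.0, -98.1], 0.64, 148, 167), ([588.2, -114.0], 0.31, 1702, 168)]
tin_square [([577.8, -159.1], 0.66, 172, 168)]
bottle_tall [([611.3, 38.1], 0.53, 117, 558)]
bottle_small [([586.6, 9.8], 0.58, 317, 365), ([564.4, -158.3], 0.3, 1344, 337)]
tin_tall [([583.1, -41.6], 0.81, 335, 409)]
tin_flat [([581.9, -99.0], 0.6, 243, 296), ([573.3, -174.0], 0.58, 1430, 281)]
tin_square [([576.9, -159.1], 0.75, 233, 308), ([693.6, 19.5], 0.3, 173, 328)]
```

```bash
python3 -c "
from cell import env
print(env.job_done())"
```

```text
the job is handed in; nothing more can be done
None
```

I completed and handed in the job without seeing a verdict: all five exhibits stand in their pockets, the tray touched the stop at about 44 N, the shutter was pressed and the tray is parked again; I viewed 16 pictures, two over the limit of 14.

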